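Stack drawer-front blanks under a sprung jaw for drilling

ROBOT

A 7-joint arm with a two-finger parallel gripper is mounted at the origin on a cart in front of the work surface, level with it; the furniture and walls round the work are solid. World frame = base frame: x ahead of the robot, y to its left, z up, the work surface at z = 0. Lengths are in m, angles in rad, forces in N, time in s.
With the tool pointing down it reaches from about 0.4 to 0.85 m from the base axis. Payload 4.5 kg.
Tool frame: the origin (TCP) lies at the very end of the fingers, on their centre line; the grasp point (between the pads) lies 19 mm behind it (ctrl.pinch_z is the distance from the TCP to the grasp point, in m); z points along the fingers, x is the direction in which the jaws open and shut, and the axes are right-handed (so a half turn about z gives the same grasp; the last joint's range is limited). The gripper opens to 88 mm and grips with 3 to 60 N. Pads are 18 mm wide; open, the fingers measure 123 mm over their backs; the gripper's body (75 mm by 187 mm) begins 45 mm behind the grasp point.
Start: joints at [0.034, 0.689, -0.195, 1.565, 0.157, 0.902, -0.215], TCP at [0.625, 0, 0.214] pointing down, gripper open.
Joint ranges: [-3.01, 3.01], [-0.46, 2.08], [-1.47, 1.51], [0.13, 2.56], [-1, 4.14], [0.04, 2.09], [-2.66, 2.66]. Speed limits (rad/s): [2.57, 2.57, 3.14, 3.14, 3.14, 3.14, 3.14].

INTERFACE

Orientations are given as a unit quaternion [w, x, y, z].
In Python, from plant import sense, viewer, ctrl, models gives the robot as it stands.
- The arm moves only by the tool servo_tool, never from a script. Its arguments are lists of equal length, an entry for each row: "xyz": the shift along the world's x, y, z in units of 50 cm (1.0 is 50 cm), a list of three; "spin": the turn about the world's z in units of 2 rad (1.0 is 2 rad). In form: {"xyz": [[dx, dy, dz], ...], "spin": [spin, ...]}. A call has 1 to 10 rows; each row is the pose to reach, as a shift and turn from the pose commanded when the call began; what a row does not reach only later rows make up. A row lasts 1/12 s, in which the tool goes at most 41.7 mm and 7.16 degrees, less where a joint would pass 70% of its speed; a pose out of reach is approached as far as the arm can. A call with a number of a shift or a turn outside -1 to 1 is refused whole. A call with a gripper value outside its range is refused whole. "claw" is the opening, from 0 (shut) to 1 (fully open), set as the call begins (left out, the last holds). The fingers move at their own pace and stop on an object; the grip force is fixed at half the most. Time passes only in rows, so rows that repeat a pose let the fingers close. It gives the time, the measured TCP pose, the force and the opening at its end, in the units of the state.
- sense(): the state, without advancing time (a new reading comes with each control period).
- viewer.camera(name): name is "scene" or "side" or "wrist"; returns the picture (420x560x3 uint8, red, green, blue); there is no depth.
- viewer.get_calibration(name): a dict with "mtx" (3x3 intrinsics, pixels), "world_to_cam" (4x4, takes a point from world to camera coordinates). Camera axes: x right, y up, looking along -z (the intrinsics and any distortion apply to the point x, -y, -z); pixel columns grow to the right and rows downward; lengths in m; the calibration is good to about 2 mm. A picture is of the moment at which its call begins: read the wrist's pose just before it. get_calibration takes no time and is no camera call; for the wrist camera it gives the pose at the moment of the call.
- ctrl.sign_off(): hands the job in, once; it reports no verdict.
Trained networks look in the newest picture that a camera, given by its name, has taken for a name from the list of things; names that differ only in an ending like _2 or _b are one class to them, and where a whole thing is asked for, a point or a joint stands for the part that bears it (a point fixed in the world has none). Each returns a list of dicts, best first, with "conf" (0 to 1); they miss things now and then, are a little off and sometimes report something else, mostly with a low value. They report only what shows in the picture. A call takes as long as a camera call.
- models.look_for(camera, target): "extent" ([left, top, right, bottom] in pixels, round what is visible of it).
- models.pinpoint(camera, target): "xy" ([column, row] in pixels: a listed point, or the origin of a listed thing).
The state is a dict: "t": time; "qpos": joint angles; "joint_vel": joint speeds; "joint_efforts": joint torques, N m; "position": TCP position; "orientation": TCP orientation; "force": force on the tool from outside, world axes, zero at the start; "torque": the same for the moment, N m; "gripper_width": opening from 0.0 (shut) to 1.0 (fully open).
Only numpy, scipy, OpenCV 4.12 (cv2) and the standard library are available. Lean on these libraries where they do the work, as an engineer would, in place of code of your own. Each camera call takes 0.05 s, during which the arm holds its last target. There are 200 camera calls.

TASK

Get the drawer-front blanks ready to be drilled in one go: swing the sprung jaw of the clamping board open and take the dark drill guide off it; stack all the plywood blanks lying about flat and squarely one on another on the outline scribed on the board, and lay the guide back on top, with all the edges flush. Then tip the jaw back over so that its spring shuts it onto the guide, and leave the other things on the bench alone.

Things in the scene. Friction and masses are not known exactly. Their poses are not given: they have to be found in the camera images.
- outline (a point): the scribed rectangle, 100 x 60 mm, on top of the clamping board (a wooden board 175 x 120 x 6 mm lying on the table, fixed for the run). The point is the rectangle's centre at the board's top surface, 6 mm above the table; its x axis runs along the rectangle's length, toward the hinged jaw; z up
- jaw_hinge (a point): middle of the jaw's hinge pin, between two steel brackets at the far end of the clamping board: 95 mm along +x of the outline and 58 mm above the board's top. The pin lies along y; the brackets are 10 mm thick, their inner faces 42 mm either side of the middle, and stand 66 mm above the board
- jaw_bar (a point): centre of the round cross bar (14 mm thick, along y) of the U-shaped jaw; the bar is its handle. Rod arms run to the hinge 34 mm either side, and a rubber-tipped foot, 10 mm thick, hangs under the bar 24 mm either side, leaving 38 mm of bar to grip; the feet end 19 mm under the bar's axis, which then rests 18 to 19 mm above what they press on. The axis is 71 mm from the hinge pin
- jaw (a joint): angle of the sprung jaw in rad: at 0 the bar is 23.5 mm lower than the hinge and 67 mm from it along -x (shut on the guide alone); 0.3 to 0.65 shut on a full pile; 2.1 fully open (bar above the hinge, leaning 11 degrees back). An over-centre spring drives it away from 1.2 with up to 0.55 N m (5 to 8 N at the bar): below 1.2 it snaps shut, above it swings open and stays
- guide: drill guide: dark hardwood block 100 x 60 x 16 mm with a brass bush in the middle of its top; twice as thick as a blank. It starts on the board, under the shut jaw. Origin at the centre of its underside, x along its length, z up
- blank1: drawer-front blank: plain plywood plate 100 x 60 x 8 mm with a small dark pilot hole in the middle; 3 to 5 blanks are there, the others are absent (None). Origin at the centre of its underside, x along its length, z up
- blank2: drawer-front blank: plain plywood plate 100 x 60 x 8 mm with a small dark pilot hole in the middle; 3 to 5 blanks are there, the others are absent (None). Origin at the centre of its underside, x along its length, z up
- blank3: drawer-front blank: plain plywood plate 100 x 60 x 8 mm with a small dark pilot hole in the middle; 3 to 5 blanks are there, the others are absent (None). Origin at the centre of its underside, x along its length, z up
- blank4: drawer-front blank: plain plywood plate 100 x 60 x 8 mm with a small dark pilot hole in the middle; 3 to 5 blanks are there, the others are absent (None). Origin at the centre of its underside, x along its length, z up
- blank5: drawer-front blank: plain plywood plate 100 x 60 x 8 mm with a small dark pilot hole in the middle; 3 to 5 blanks are there, the others are absent (None). Origin at the centre of its underside, x along its length, z up
- tape_measure: yellow tape measure, about 60 x 85 x 70 mm, a bystander; origin at the centre of its underside
- screwdriver_y: screwdriver with yellow handle, about 210 mm long, a bystander; origin at the centre of its underside
- star_knob: black star-shaped clamp knob, 47 mm across, 36 mm tall, a bystander; origin at the centre of its underside

How it is judged:
By the outcome, as a careful person would: the job done as asked, in the order asked, and still so for the second after the job is handed in, with the robot touching nothing.
Of blank1, blank2, blank3, blank4, blank5 only 3 to 5 are there at a start; the rules pass over those that are not, and their reading is None.
At some moment in a run one of guide may be knocked a few centimetres aside while the robot is not near it.
Once in a run the grip may slacken for a moment while it holds something.
It also fails if it takes over 210 s, if anything falls off the work surface, if the arm or the gripper's body presses on something with over 40 N, if the wrist force passes 120 N, or if a joint passes its speed limit or range.

## Working session

There is one attempt and no reset: what is moved stays moved. The work goes in short steps, Python scripts to look and compute and a tool call to move; the robot and the scene stay as the last step left them, time stands still between calls to the robot, and variables do not carry over. Pictures are saved under pics/ and viewed, about 12 in all and at most 16, crops included, and the job is handed in when it is done.

Besides the shell and the picture viewer there is one more tool, called after ">>>" by a JSON object that holds its "method" and its "body". servo_tool: Moves the arm, as the interface text tells. Shifts and turns lie within -1 to 1; 1 stands for 50 cm of shift or 2 rad of turn. Its arguments: {"type":"object","properties":{"xyz":{"type":"array"},"spin":{"type":"array"},"claw":{"type":"number"}},"required":["xyz","spin"]}

```bash
ls; mkdir -p pics
cat > h.py <<'E'
import numpy as np, cv2
from plant import sense, viewer, ctrl, models
def snap(cam,name=None):
    im=viewer.camera(cam)
    if name: cv2.imwrite('pics/'+name,im[:,:,::-1])
    return im
def ray(cam,px,cal=None):
    c=cal or viewer.get_calibration(cam); K=np.array(c['mtx']);T=np.array(c['world_to_cam'])
    d=np.linalg.inv(K)@[px[0],px[1],1]; d=np.array([d[0],-d[1],-d[2]])
    return -T[:3,:3].T@T[:3,3], T[:3,:3].T@d
def atz(cam,px,z,cal=None):
    o,d=ray(cam,px,cal); return o+d*(z-o[2])/d[2]
def proj(cam,P,cal=None):
    c=cal or viewer.get_calibration(cam); K=np.array(c['mtx']);T=np.array(c['world_to_cam'])
    p=T[:3,:3]@np.array(P)+T[:3,3]; q=K@[p[0],-p[1],-p[2]]; return q[:2]/q[2]
E
python3 - <<'E'
from h import *
a=snap('scene','s1.png');print([ (x,models.pinpoint('scene',x)) for x in ['outline','jaw_hinge','jaw_bar','guide','blank1']])
b=snap('side','d1.png');print([ (x,models.pinpoint('side',x)) for x in ['outline','jaw_hinge','jaw_bar','guide','blank1']])
c=snap('wrist','w1.png')
for n in ['scene','side','wrist']:
    k=viewer.get_calibration(n);print(n,k.keys(),ray(n,(280,210))); print(np.round(k['mtx'],1))
print(sense())
E
```

```text
pics
[('outline', [{'xy': [324.0, 211.7], 'conf': 0.86}]), ('jaw_hinge', [{'xy': [307.5, 165.4], 'conf': 0.58}, {'xy': [211.5, 349.7], 'conf': 0.36}, {'xy': [317.4, 192.4], 'conf': 0.19}]), ('jaw_bar', [{'xy': [320.8, 191.1], 'conf': 0.86}]), ('guide', [{'xy': [327.0, 209.2], 'conf': 0.93}]), ('blank1', [{'xy': [253.6, 262.3], 'conf': 0.8}, {'xy': [190.1, 299.9], 'conf': 0.76}, {'xy': [183.9, 245.0], 'conf': 0.68}])]
[('outline', [{'xy': [290.5, 240.5], 'conf': 0.61}]), ('jaw_hinge', [{'xy': [326.7, 215.5], 'conf': 0.75}, {'xy': [216.4, 198.2], 'conf': 0.59}]), ('jaw_bar', [{'xy': [301.8, 228.1], 'conf': 0.54}]), ('guide', [{'xy': [290.7, 244.5], 'conf': 0.66}]), ('blank1', [{'xy': [242.2, 212.6], 'conf': 0.9}, {'xy': [217.0, 194.9], 'conf': 0.88}, {'xy': [257.6, 190.2], 'conf': 0.59}, {'xy': [319.7, 199.2], 'conf': 0.36}])]
scene dict_keys(['mtx', 'world_to_cam']) (array([-0.0537282 ,  0.48657958,  0.92958467]), array([ 0.53692258, -0.2995763 , -0.78868237]))
[[500.1   0.  278.3]
 [  0.  500.1 206.8]
 [  0.    0.    1. ]]
side dict_keys(['mtx', 'world_to_cam']) (array([ 0.00673679, 
[... 346 characters left out ...]
.65, 'qpos': array([ 0.03379665,  0.68911698, -0.19459061,  1.56529322,  0.15732282,
        0.902501  , -0.21507969]), 'joint_vel': array([-0.00015244, -0.00073015,  0.00044411,  0.00072508, -0.00074346,
        0.00067246, -0.00023848]), 'joint_efforts': array([-1.13544480e-03, -5.27318001e+01, -1.26666136e+00, -1.53704685e+01,
       -5.17543335e-02, -4.68277831e-04,  4.05024298e-05]), 'position': array([6.25027354e-01, 1.66842337e-05, 2.13833689e-01]), 'orientation': array([5.36278739e-06, 9.99999999e-01, 2.60471803e-05, 3.40012164e-05]), 'force': array([ 0.82635648,  1.12170648, -0.29681482]), 'torque': array([-0.03092198,  0.01109431, -0.00797256]), 'gripper_width': 1.0012529530848753}
```

```bash
python3 -c "
import cv2,numpy as np
a=[cv2.imread('pics/'+n) for n in ['s1.png','d1.png']]
cv2.imwrite('pics/m1.png',cv2.resize(np.vstack(a),(0,0),fx=.71,fy=.71))"
```

```text
(no output)
```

View pics/s1.png

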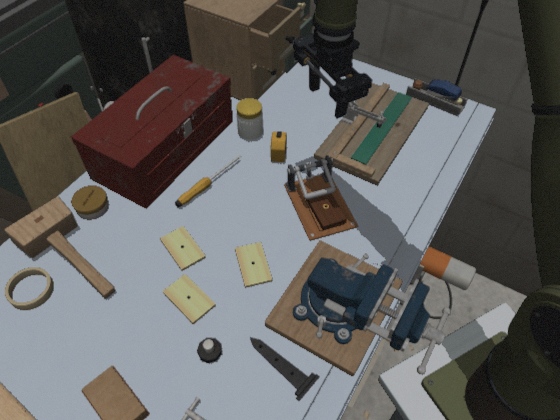

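View pics/d1.png

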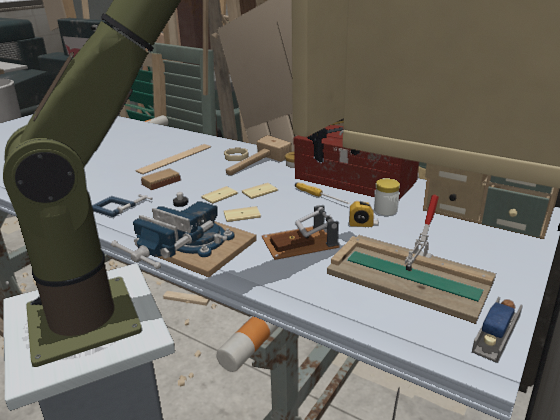

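The scene view shows three blanks at about (183,247), (190,298) and (253,263). The board is at (320,205) with the jaw shut on the guide. The vise and toolbox are nearby obstacles.

Run:
```python
from h import *
for n,p,z in [('outline',(324,211.7),.006),('hinge',(307.5,165.4),.064),('bar',(320.8,191.1),.0405),('guide',(327,209.2),.022),('b',(253.6,262.3),.008),('b',(190.1,299.9),.008),('b',(183.9,245),.008)]: print(n,atz('scene',p,z).round(4))
for n,p,z in [('outline',(290.5,240.5),.006),('hinge',(326.7,215.5),.064),('bar',(301.8,228.1),.0405),('guide',(290.7,244.5),.006),('b',(242.2,212.6),.008),('b',(217,194.9),.008),('b',(257.6,190.2),.008)]: print(n,atz('side',p,z).round(4))
# board corners guess in scene image
for p in [(285,205),(317,237),(356,229),(338,183)]: print(p,atz('scene',p,.006).round(4))
im=cv2.imread('pics/s1.png')[130:330,140:420]
cv2.imwrite('pics/c1.png',cv2.resize(im,(0,0),fx=2.85,fy=2.85,interpolation=2))
```

```text
outline [0.5216 0.0479 0.006 ]
hinge [0.6216 0.0365 0.064 ]
bar [0.5551 0.0388 0.0405]
guide [0.5145 0.0455 0.022 ]
b [0.4754 0.2555 0.008 ]
b [0.457  0.4103 0.008 ]
b [0.5891 0.3707 0.008 ]
outline [0.5251 0.0539 0.006 ]
hinge [0.6217 0.0335 0.064 ]
bar [0.5531 0.0436 0.0405]
guide [0.5161 0.0363 0.006 ]
b [0.4755 0.2555 0.008 ]
b [0.4537 0.4025 0.008 ]
b [0.5783 0.3704 0.008 ]
(285, 205) [0.5825 0.1182 0.006 ]
(317, 237) [0.4679 0.0997 0.006 ]
(356, 229) [0.4445 0.0102 0.006 ]
(338, 183) [ 0.5807 -0.0292  0.006 ]
```

View pics/c1.png

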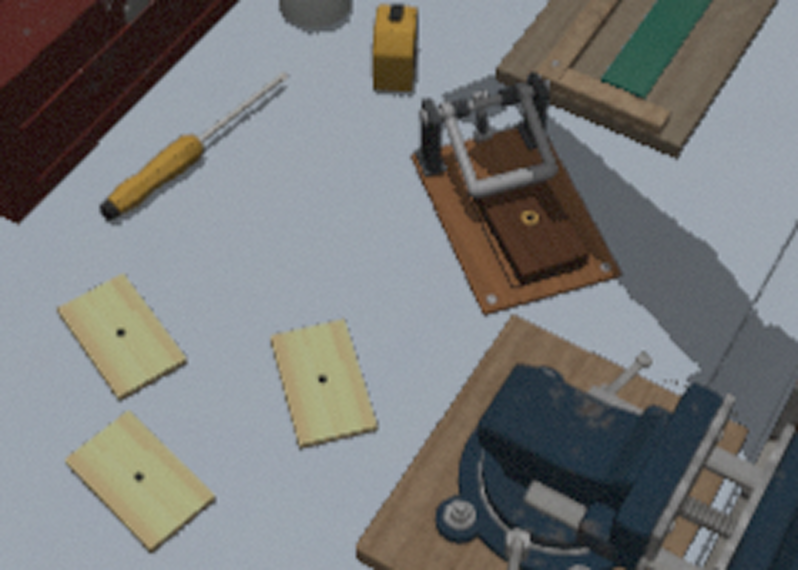

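View pics/w1.png

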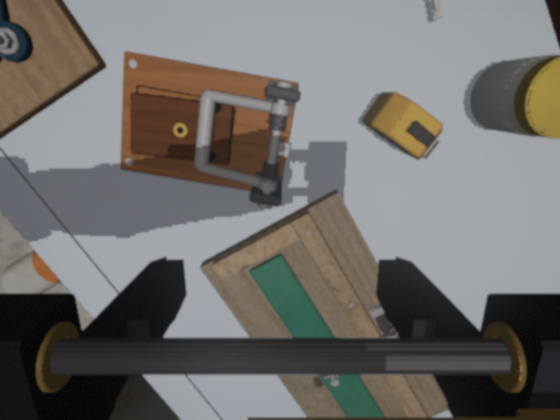

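The wrist view shows the board at (120–300, 50–200) with the bush at (180,130), and the jaw is shut. I'll move in for an aligned look.

>>> {"method": "servo_tool", "body": {"xyz": [[-0.05,0.03,-0.03],[-0.1,0.06,-0.06],[-0.15,0.1,-0.08],[-0.15,0.1,-0.08],[-0.15,0.1,-0.08]], "spin": [-0.03,-0.06,-0.07,-0.07,-0.07]}}

```text
t: 1.07
position: [0.5484, 0.0515, 0.1736]
orientation: [-0.0, 0.998, -0.068, -0.001]
force: [0.9, -0.2, -0.1]
gripper_width: 0.998
```

Run:
```python
from h import *
import math
s=sense();c=viewer.get_calibration('wrist');im=snap('wrist','w2.png')
print(s['position'],s['orientation'],s['force'])
for x,z in [('outline',.006),('jaw_hinge',.064),('jaw_bar',.0405),('guide',.006)]:
    for r in models.pinpoint('wrist',x)[:2]: print(x,r,atz('wrist',r['xy'],z,c).round(4))
hsv=cv2.cvtColor(im,cv2.COLOR_RGB2HSV)
print([ (p,hsv[p[1],p[0]]) for p in [(240,100),(200,100),(300,150)]])
```

```text
[0.54839732 0.05153885 0.17356081] [-6.44496608e-05  9.97674139e-01 -6.81558997e-02 -1.04023006e-03] [ 0.90890731 -0.20119337 -0.10240756]
jaw_hinge {'xy': [369.7, 206.9], 'conf': 0.82} [0.6183 0.0324 0.064 ]
jaw_bar {'xy': [287.7, 194.0], 'conf': 0.94} [0.552  0.046  0.0405]
guide {'xy': [259.3, 188.5], 'conf': 0.58} [0.5244 0.0457 0.006 ]
[((240, 100), array([107,  13, 175], dtype=uint8)), ((200, 100), array([107,  13, 175], dtype=uint8)), ((300, 150), array([ 12, 115,  84], dtype=uint8))]
```

View pics/w2.png

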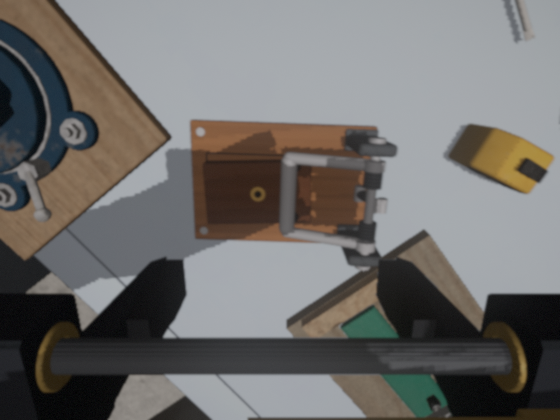

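The board's corners are at about (192,121), (377,127) and (195,238), with the bush at (258,194) and the bar at (288,194). I'll fit the edges next.

```bash
cat >> h.py <<'E'
def quadfit(mask):
    "largest blob -> 4 corner px by minAreaRect-initialised edge line fits"
    n,l,st,_=cv2.connectedComponentsWithStats(mask.astype(np.uint8))
    i=1+np.argmax(st[1:,4]); m=(l==i).astype(np.uint8)
    c=max(cv2.findContours(m,cv2.RETR_EXTERNAL,cv2.CHAIN_APPROX_NONE)[0],key=cv2.contourArea)
    return m,c
E
python3 - <<'E'
from h import *
s=sense();c=viewer.get_calibration('wrist')
im=cv2.imread('pics/w2.png');hsv=cv2.cvtColor(im,cv2.COLOR_BGR2HSV)
H,S,V=cv2.split(hsv)
m=(S>90)&(H<20);m[:100]=0;m[250:]=0;m[:,:180]=0;m[:,400:]=0
print('V samp',V[138,240],V[180,230],S[180,230])
ys,xs=np.where(m)
# edges: top, bottom, left sampled per column/row
def edge(fn,rng):
    P=[]
    for k in rng:
        p=fn(k)
        if p is not None:P.append(p)
    P=np.array(P,float);vx,vy,x0,y0=cv2.fitLine(P.astype(np.float32),cv2.DIST_HUBER,0,.01,.01).ravel();return np.array([x0,y0]),np.array([vx,vy])
def inter(a,b):
    t=np.linalg.solve(np.c_[a[1],-b[1]],b[0]-a[0]);return a[0]+t[0]*a[1]
top=edge(lambda x:(x,np.where(m[:,x])[0].min()-.5),range(205,340))
bot=edge(lambda x:(x,np.where(m[:,x])[0].max()+.5),range(210,320))
lef=edge(lambda y:(np.where(m[y])[0].min()-.5,y),range(128,232))
tl,bl=inter(top,lef),inter(bot,lef)
W=lambda p:atz('wrist',p,.006,c)
TL,BL=W(tl),W(bl);print(tl,bl,TL,BL,np.linalg.norm(TL-BL))
for e in (top,bot): 
    d=W(e[0]+50*e[1])-W(e[0]-50*e[1]);print('yaw',np.arctan2(d[1],d[0]))
d=TL-BL;print('yaw left',np.arctan2(-d[0],d[1]))
print('bush', W((258.3,194)),atz('wrist',(258.3,194),.022,c))
# dark guide
g=m&(V<75);g=cv2.morphologyEx(g.astype(np.uint8),cv2.MORPH_OPEN,np.ones((3,3)))
ys,xs=np.where(g);print(xs.min(),xs.max(),ys.min(),ys.max())
E
python3 -c "
import cv2
im=cv2.imread('pics/w2.png')[110:270,180:400];cv2.imwrite('pics/c2.png',cv2.resize(im,(0,0),fx=3.6,fy=3.6,interpolation=2))"
```

```text
V samp 136 52 127
[190.72546  120.505165] [195.88046 237.84189] [0.47546456 0.11656666 0.006     ] [0.45493874 0.00067017 0.006     ] 0.11770006940198224
yaw -0.17770894248629784
yaw -0.16279557825059937
yaw left -0.17528715669727027
bush [0.5261279  0.03778248 0.006     ] [0.52777723 0.04207799 0.022     ]
202 311 152 225
```

View pics/c2.png

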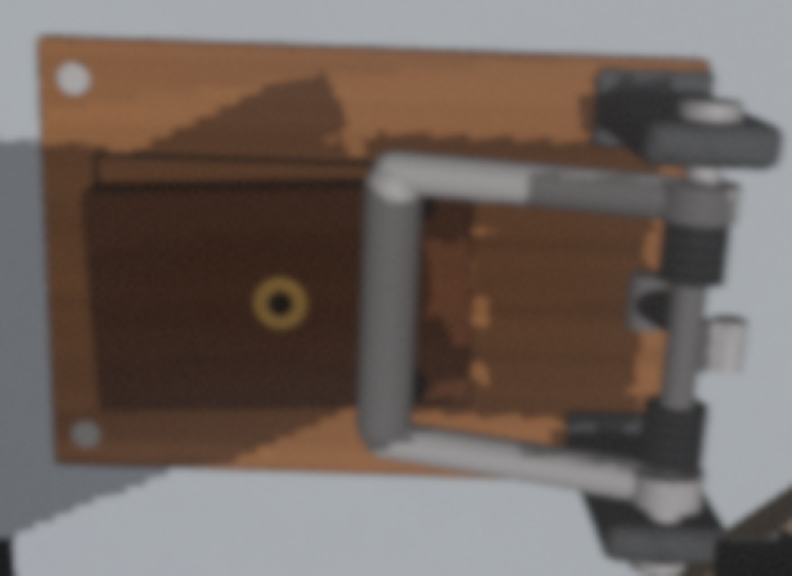

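Run:
```python
from h import *
s=sense();c=viewer.get_calibration('wrist');print(s['position'])
cr=atz('wrist',(206.9,152.5),.006,c);y=-.174;R=np.array([[np.cos(y),-np.sin(y)],[np.sin(y),np.cos(y)]])
o=cr[:2]+R@[.05,-.03];print('outline',o,'hinge',o+R@[.095,0],'bar',o+R@[.028,0],atz('wrist',(288.3,193.3),.0405,c))
```

```text
[0.55143389 0.04912944 0.17426507]
outline [0.52827347 0.04709991] hinge [0.62183899 0.0306532 ] bar [0.55585068 0.04225246] [0.55618114 0.04388902 0.0405    ]
```

>>> {"method": "servo_tool", "body": {"xyz": [[0.005,-0.007,-0.08],[0.005,-0.007,-0.16],[0.005,-0.007,-0.18],[0.005,-0.007,-0.18],[0.005,-0.007,-0.18],[0.005,-0.007,-0.18]], "spin": [-0.017,-0.017,-0.017,-0.017,-0.017,-0.017], "claw": 0.5}}

```text
t: 1.82
position: [0.5541, 0.0467, 0.0856]
orientation: [-0.0, 0.996, -0.087, 0.002]
force: [-0.3, -0.4, -0.2]
gripper_width: 0.568
```

>>> {"method": "servo_tool", "body": {"xyz": [[0,0,-0.05],[0,0,-0.09],[0,0,-0.113],[0,0,-0.113],[0,0,-0.113],[0,0,-0.113]], "spin": [0,0,0,0,0,0]}}

```text
t: 2.32
position: [0.5536, 0.0467, 0.0287]
orientation: [-0.0, 0.996, -0.087, 0.001]
force: [0.1, 0.4, -0.4]
gripper_width: 0.499
```

>>> {"method": "servo_tool", "body": {"xyz": [[0,0,0],[0,0,0],[0,0,0],[0,0,0],[0,0,0],[0,0,0],[0,0,0],[0,0,0]], "spin": [0,0,0,0,0,0,0,0], "claw": 0}}

```text
t: 2.98
position: [0.5525, 0.0465, 0.0273]
orientation: [0.0, 0.996, -0.087, -0.0]
force: [-0.1, -0.3, 0.3]
gripper_width: 0.01
```

The fingers shut to 0.01, so they missed the bar. I'll look.

Run:
```python
from h import *
s=sense();print(s['gripper_width'],s['position'],s['force'])
c=viewer.get_calibration('wrist');im=snap('wrist','w3.png')
print(models.pinpoint('wrist','jaw_bar'))
```

```text
0.009850983616576632 [0.55247557 0.04651109 0.02731135] [-0.12244534 -0.3416994   0.26922318]
[{'xy': [282.5, 267.1], 'conf': 0.79}]
```

View pics/w3.png

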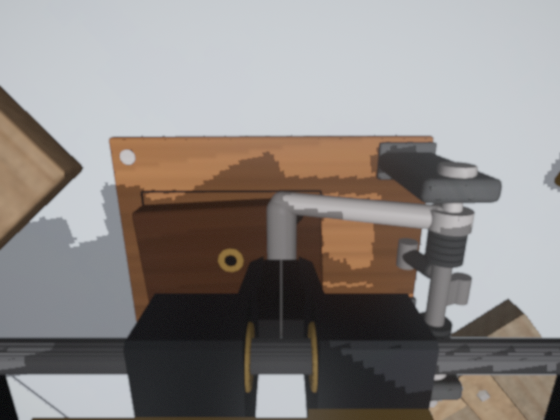

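Run:
```python
from h import *
s=sense();p=s['position']
for dz in (0,.0135,.03,.05): print(dz,proj('wrist',p+[0,0,dz]))
# bar end estimate at outer arm: pixel of bar/arm joint (283,200)
for z in (.02,.03,.0405):print(z,atz('wrist',(283,205),z),atz('wrist',(440,215),.064))
snap('side','d2.png');print(models.pinpoint('side','jaw_bar'),proj('side',p),proj('side',[.553,.0465,.0405]))
im=cv2.imread('pics/d2.png')[150:300,220:400];cv2.imwrite('pics/c3.png',cv2.resize(im,(0,0),fx=4,fy=4,interpolation=2))
```

```text
0 [283.45010313 252.89958939]
0.0135 [283.62751848 264.6109424 ]
0.03 [283.88299537 281.4752115 ]
0.05 [284.26884362 306.94541585]
0.02 [0.55644778 0.07044377 0.02      ] [0.61989598 0.06902549 0.064     ]
0.03 [0.55693571 0.07354726 0.03      ] [0.61989598 0.06902549 0.064     ]
0.0405 [0.55744804 0.07680594 0.0405    ] [0.61989598 0.06902549 0.064     ]
[{'xy': [299.0, 229.1], 'conf': 0.78}] [301.04620434 232.0947082 ] [301.22109385 227.62324003]
```

View pics/c3.png

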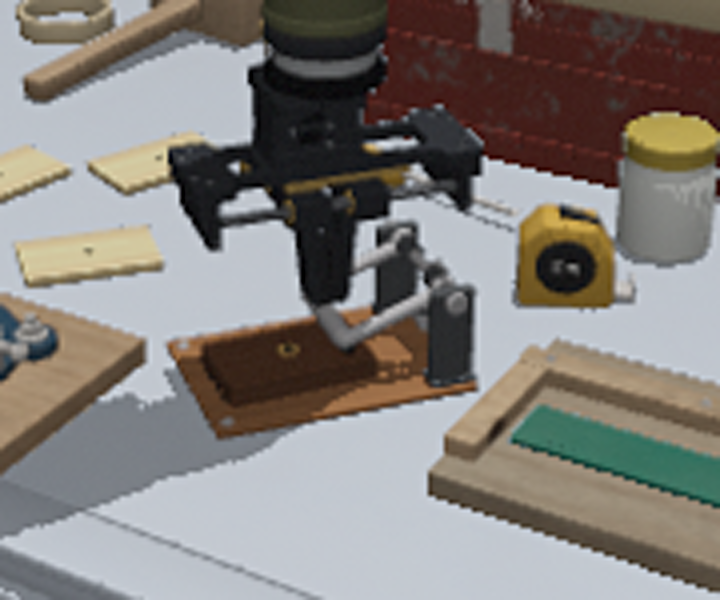

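The image cues say the fingertips end about 20 mm above the reported TCP: in the side view they sit on top of the bar. I'll open, feel downward in small steps, and then grip.

>>> {"method": "servo_tool", "body": {"xyz": [[0,0,0],[0,0,0],[0,0,0],[0,0,0],[0,0,-0.01],[0,0,-0.014],[0,0,-0.014],[0,0,-0.014]], "spin": [0,0,0,0,0,0,0,0], "claw": 0.5}}

```text
t: 3.85
position: [0.5523, 0.0465, 0.02]
orientation: [0.0, 0.996, -0.087, -0.0]
force: [0.0, -0.2, -0.2]
gripper_width: 0.499
```

Run:
```python
from h import *
print(ctrl.pinch_z,sense()); snap('side','d3.png');snap('wrist','w4.png')
a=cv2.imread('pics/d3.png')[150:300,240:400];b=cv2.imread('pics/w4.png')
cv2.imwrite('pics/c4.png',np.hstack([cv2.resize(a,(400,375),interpolation=2),cv2.resize(b,(400,375))[:375]]))
```

```text
0.0187 {'t': 3.85, 'qpos': array([-0.12259086,  0.89846682, -0.07575208,  1.91090627,  0.17893143,
        0.33922466, -0.51268542]), 'joint_vel': array([ 2.20766750e-03, -6.71353272e-03, -2.45556994e-03, -1.41937445e-03,
       -4.71326152e-04,  2.30975480e-03,  8.94383510e-05]), 'joint_efforts': array([-1.06120281e-02, -5.23440421e+01,  3.60198710e-01, -6.45690054e+00,
       -1.97665289e-02, -2.73101492e-02, -8.91962518e-04]), 'position': array([0.5522642 , 0.04650235, 0.02002251]), 'orientation': array([ 8.09390377e-05,  9.96222527e-01, -8.68365774e-02, -2.81420350e-04]), 'force': array([ 0.02546253, -0.21599647, -0.21969473]), 'torque': array([-0.00221133,  0.01280198, -0.00468601]), 'gripper_width': 0.49886316722114643}
```

View pics/c4.png

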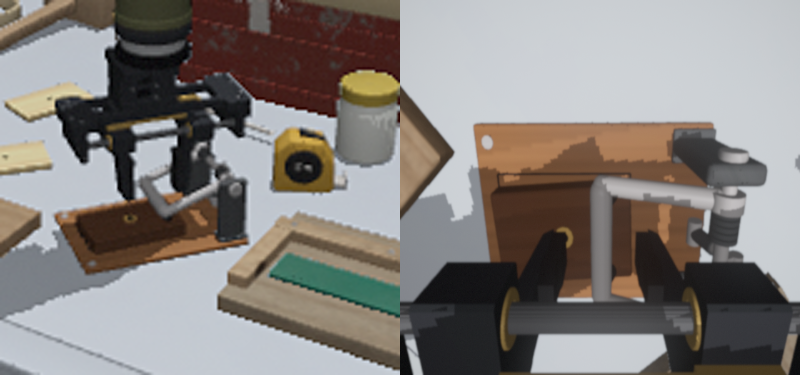

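>>> {"method": "servo_tool", "body": {"xyz": [[0,0,-0.01],[0,0,-0.016],[0,0,-0.02],[0,0,-0.02],[0,0,-0.02]], "spin": [0,0,0,0,0]}}

```text
t: 4.37
position: [0.5523, 0.0465, 0.0101]
orientation: [0.0, 0.996, -0.087, -0.0]
force: [-0.0, 0.3, 1.0]
gripper_width: 0.498
```

>>> {"method": "servo_tool", "body": {"xyz": [[0,0,0],[0,0,0],[0,0,0],[0,0,0],[0,0,0],[0,0,0],[0,0,0],[0,0,0]], "spin": [0,0,0,0,0,0,0,0], "claw": 0}}

```text
t: 5.03
position: [0.553, 0.0465, 0.0104]
orientation: [-0.0, 0.996, -0.087, 0.0]
force: [0.6, -1.1, -0.2]
gripper_width: 0.148
```

>>> {"method": "servo_tool", "body": {"xyz": [[-0.006,0.001,0.024],[-0.008,0.0014,0.049],[-0.0053,0.0009,0.0736],[0.0012,0,0.0974],[0.0118,-0.0021,0.1198],[0.0262,-0.0046,0.14],[0.0437,-0.0077,0.1572],[0.064,-0.0112,0.171],[0.0863,-0.0152,0.1812],[0.11,-0.0193,0.187]], "spin": [0,0,0,0,0,0,0,0,0,0]}}

```text
t: 5.87
position: [0.5932, 0.0395, 0.1076]
orientation: [0.001, 0.996, -0.086, -0.014]
force: [-32.7, 1.6, 73.5]
gripper_width: 0.108
```

The jaw is past the over-centre point but the bar is slipping out of the tips. I'll release and let the spring finish opening it.

>>> {"method": "servo_tool", "body": {"xyz": [[-0.02,0.004,0.01],[-0.03,0.005,0.03],[-0.04,0.007,0.08],[-0.08,0.014,0.14],[-0.12,0.02,0.14],[-0.12,0.02,0.14],[-0.12,0.02,0.14],[-0.12,0.02,0.14],[-0.12,0.02,0.14],[-0.12,0.02,0.14]], "spin": [0,0,0,0,0,0,0,0,0,0], "claw": 0.6}}

```text
t: 6.7
position: [0.5479, 0.0466, 0.1732]
orientation: [0.0, 0.996, -0.087, -0.0]
force: [0.4, -1.1, 0.7]
gripper_width: 0.603
```

Run:
```python
from h import *
s=sense();print(s['position'],s['force'],s['orientation']);c=viewer.get_calibration('wrist');snap('wrist','w5.png')
for x,z in [('outline',.006),('jaw_hinge',.064),('jaw_bar',.135),('guide',.006)]:
    for r in models.pinpoint('wrist',x)[:2]: print(x,r,atz('wrist',r['xy'],z,c).round(4))
```

```text
[0.54791196 0.04661078 0.17322751] [ 0.42898768 -1.13956811  0.6697937 ] [ 1.28401007e-04  9.96197608e-01 -8.71218322e-02 -3.08832891e-04]
jaw_hinge {'xy': [369.7, 196.3], 'conf': 0.95} [0.6181 0.0339 0.064 ]
jaw_bar {'xy': [416.9, 226.8], 'conf': 0.74} [0.6309 0.0321 0.135 ]
guide {'xy': [258.9, 184.2], 'conf': 0.86} [0.5244 0.046  0.006 ]
```

View pics/w5.png

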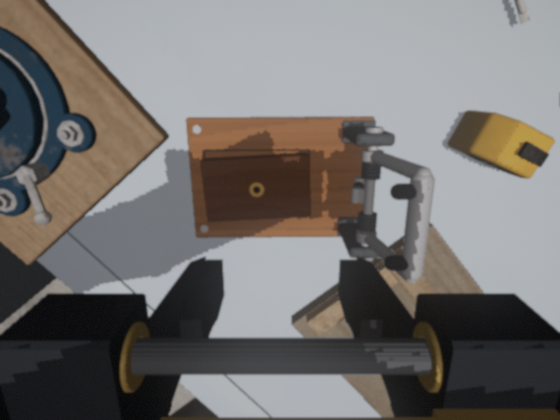

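The jaw stands open (bar at (417,227)) and the guide is at (257,190), slightly turned. Next I'll get the guide's pose and a free parking spot.

```bash
cat >> h.py <<'E'
def rectfit(px,z,cam='wrist',cal=None):
    "world min-area rect of pixel set (contour) at height z -> centre, yaw of long side, size"
    W=np.array([atz(cam,p,z,cal)[:2] for p in px])
    (c,(w,h),a)=cv2.minAreaRect((W*1000).astype(np.float32)); a=np.radians(a)
    if w<h: a+=np.pi/2; w,h=h,w
    a=(a+np.pi/2)%np.pi-np.pi/2
    return np.array(c)/1000,a,(w,h)
E
python3 - <<'E'
from h import *
c=viewer.get_calibration('wrist')
im=cv2.imread('pics/w5.png');H,S,V=cv2.split(cv2.cvtColor(im,cv2.COLOR_BGR2HSV))
print(V[165:180:7,230],V[140,230],V[228,270],V[190,330],S[170,230])
g=np.zeros_like(V);g[140:235,195:322]=((V<72)&(S>60)&(H<25))[140:235,195:322]
g=cv2.morphologyEx(g,cv2.MORPH_OPEN,np.ones((5,5)))
m,k=quadfit(g);print(cv2.boundingRect(k),cv2.contourArea(k))
print(rectfit(cv2.convexHull(k)[:,0].astype(float),.022,cal=c))
print('bush22',atz('wrist',(256.8,189.5),.022,c))
print('park',atz('scene',(273,225),.0))
for n,p in [('tl',(189,117)),('bl',(196,237)),('tr',(374,117))]:print(n,atz('wrist',p,.006,c))
cv2.imwrite('pics/c5.png',cv2.resize(np.hstack([im[110:245,180:330],cv2.merge([m*255]*3)[110:245,180:330]]),(0,0),fx=2.6,fy=2.6))
E
```

```text
[63 64 58] 152 139 88 125
(201, 153, 109, 69) 6389.0
(array([0.52305493, 0.04681982]), np.float64(-0.11913970715800293), (99.9155044555664, 61.82998275756836))
bush22 [0.52290144 0.04521607 0.022     ]
park [0.54842079 0.16870716 0.        ]
tl [0.47282014 0.12000341 0.006     ]
bl [0.44969617 0.00255254 0.006     ]
tr [0.64107471 0.09028606 0.006     ]
```

View pics/c5.png

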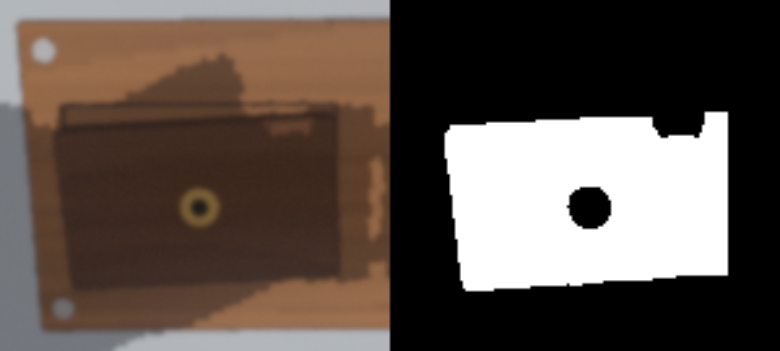

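The guide's centre is at (0.523, 0.0455), yaw −0.12, and the size fits well (100 x 62 mm). I'll turn the tool to grip it across its 60 mm.

>>> {"method": "servo_tool", "body": {"xyz": [[0,0,0],[-0.01,0,0],[-0.02,0,0],[-0.03,0,0],[-0.04,0,0],[-0.049,-0.003,0],[-0.049,-0.003,0],[-0.049,-0.003,0],[-0.049,-0.003,0],[-0.049,-0.003,0]], "spin": [0.06,0.12,0.18,0.24,0.3,0.36,0.42,0.48,0.54,0.6], "claw": 1}}

```text
t: 7.78
position: [0.5231, 0.0452, 0.1738]
orientation: [0.0, 0.87, 0.493, 0.0]
force: [-0.5, -0.2, -0.5]
gripper_width: 0.997
```

>>> {"method": "servo_tool", "body": {"xyz": [[0,0,-0.04],[0,0,-0.1],[0,0,-0.16],[0,0,-0.22],[0,0,-0.28],[0,0,-0.32],[0,0,-0.32],[0,0,-0.32]], "spin": [0.06,0.12,0.18,0.213,0.213,0.213,0.213,0.213]}}

```text
t: 8.45
position: [0.5226, 0.0453, 0.0133]
orientation: [-0.0, 0.748, 0.664, -0.001]
force: [0.0, -0.3, 0.1]
gripper_width: 0.996
```

>>> {"method": "servo_tool", "body": {"xyz": [[0,0,-0.02],[0,0,-0.035],[0,0,-0.038],[0,0,-0.038],[0,0,-0.038]], "spin": [0,0,0,0,0]}}

```text
t: 8.87
position: [0.5233, 0.0454, -0.0048]
orientation: [0.0, 0.748, 0.664, 0.0]
force: [0.5, -0.4, -0.1]
gripper_width: 1.002
```

>>> {"method": "servo_tool", "body": {"xyz": [[0,0,-0.005],[0,0,-0.008],[0,0,-0.008],[0,0,-0.008]], "spin": [0,0,0,0]}}

```text
t: 9.2
position: [0.523, 0.0453, -0.0091]
orientation: [-0.0, 0.748, 0.664, -0.0]
force: [0.7, -0.3, 0.4]
gripper_width: 0.999
```

>>> {"method": "servo_tool", "body": {"xyz": [[0,0,-0.005],[0,0,-0.008],[0,0,-0.008],[0,0,-0.008]], "spin": [0,0,0,0]}}

```text
t: 9.53
position: [0.5229, 0.0454, -0.0133]
orientation: [-0.0, 0.748, 0.664, -0.0]
force: [-0.5, 0.2, -0.2]
gripper_width: 1.003
```

>>> {"method": "servo_tool", "body": {"xyz": [[0,0,-0.003],[0,0,-0.006],[0,0,-0.006],[0,0,-0.006]], "spin": [0,0,0,0]}}

```text
t: 9.87
position: [0.523, 0.0454, -0.0163]
orientation: [-0.0, 0.748, 0.664, -0.0]
force: [0.1, 0.3, 0.3]
gripper_width: 0.999
```

>>> {"method": "servo_tool", "body": {"xyz": [[0,0,-0.003],[0,0,-0.005],[0,0,-0.005],[0,0,-0.005]], "spin": [0,0,0,0]}}

```text
t: 10.2
position: [0.5231, 0.0454, -0.0184]
orientation: [0.0, 0.748, 0.664, 0.0]
force: [-0.6, -0.3, 2.8]
gripper_width: 0.999
```

>>> {"method": "servo_tool", "body": {"xyz": [[0,0,-0.003],[0,0,-0.005],[0,0,-0.005],[0,0,-0.005]], "spin": [0,0,0,0]}}

```text
t: 10.53
position: [0.5232, 0.0454, -0.0185]
orientation: [0.001, 0.748, 0.664, 0.001]
force: [-4.9, -0.5, 28.4]
gripper_width: 0.998
```

Contact with the board (z = 6 mm) came at TCP −18.4 mm, so the real fingertips are 24.4 mm above the reported TCP. I'll use that from now on.

>>> {"method": "servo_tool", "body": {"xyz": [[0,0,0.011],[0,0,0.011],[0,0,0.011]], "spin": [0,0,0]}}

```text
t: 10.78
position: [0.5232, 0.0454, -0.0157]
orientation: [0.0, 0.748, 0.664, 0.0]
force: [-0.1, 0.4, 0.0]
gripper_width: 1.003
```

>>> {"method": "servo_tool", "body": {"xyz": [[0,0,0],[0,0,0],[0,0,0],[0,0,0],[0,0,0],[0,0,0],[0,0,0.004],[0,0,0.03],[0,0,0.06],[0,0,0.1]], "spin": [0,0,0,0,0,0,0,0,0,0], "claw": 0.5}}

```text
t: 11.62
position: [0.522, 0.0452, 0.0341]
orientation: [-0.001, 0.748, 0.664, -0.001]
force: [0.9, 0.5, -1.3]
gripper_width: 0.677
```

>>> {"method": "servo_tool", "body": {"xyz": [[0,0.06,0.04],[0.02,0.13,0.04],[0.06,0.2,0.04],[0.12,0.27,0.02],[0.154,0.289,0],[0.154,0.289,-0.04],[0.154,0.289,-0.09],[0.154,0.289,-0.105],[0.154,0.289,-0.11],[0.154,0.289,-0.11]], "spin": [0,0,0,0,0,0,0,0,0,0]}}

```text
t: 12.45
position: [0.5995, 0.1895, -0.0207]
orientation: [-0.0, 0.748, 0.664, -0.001]
force: [0.6, 0.4, -0.8]
gripper_width: 0.678
```

>>> {"method": "servo_tool", "body": {"xyz": [[0,0,0],[0,0,0],[0,0,0],[0,0,0.02],[0,0,0.1],[0,0,0.18],[0,0,0.26],[0,0,0.34],[0,0,0.38],[0,0,0.38]], "spin": [0,0,0,0,0,0,0,0,0,0], "claw": 1}}

```text
t: 13.28
position: [0.6031, 0.1919, 0.1763]
orientation: [0.002, 0.748, 0.664, 0.005]
force: [0.5, -1.4, 0.3]
gripper_width: 1.005
```

>>> {"method": "servo_tool", "body": {"xyz": [[-0.05,-0.05,0],[-0.1,-0.1,0],[-0.15,-0.15,0],[-0.2,-0.2,0],[-0.25,-0.25,0],[-0.28,-0.286,0],[-0.28,-0.286,0],[-0.28,-0.286,0],[-0.28,-0.286,0],[-0.28,-0.286,0]], "spin": [-0.005,-0.01,-0.015,-0.02,-0.027,-0.027,-0.027,-0.027,-0.027,-0.027]}}

```text
t: 14.12
position: [0.4611, 0.0482, 0.1695]
orientation: [-0.0, 0.765, 0.644, 0.001]
force: [-0.9, 0.7, -0.1]
gripper_width: 1.001
```

Run:
```python
from h import *
s=sense();c=viewer.get_calibration('wrist');im=snap('wrist','w6.png');print(s['position'],s['joint_vel'].round(3))
for x,z in [('outline',.006),('jaw_hinge',.064),('jaw_bar',.135)]:
    for r in models.pinpoint('wrist',x)[:2]: print(x,r,atz('wrist',r['xy'],z,c).round(4))
y=-.175;R=np.array([[np.cos(y),-np.sin(y)],[np.sin(y),np.cos(y)]])
for d in [(.05,.03),(.05,-.03),(-.05,-.03),(-.05,.03)]: print(d,proj('wrist',list(np.array([.5255,.0475])+R@d)+[.006],c))
cv2.imwrite('pics/c6.png',cv2.resize(im[60:330,150:420,::-1],(0,0),fx=2.2,fy=2.2,interpolation=2))
```

```text
[0.46107296 0.04818945 0.16950289] [-0.005  0.003  0.002 -0.     0.003  0.001 -0.001]
outline {'xy': [294.7, 241.2], 'conf': 0.86} [0.5249 0.0518 0.006 ]
jaw_bar {'xy': [502.2, 155.3], 'conf': 0.2} [0.4366 0.1831 0.135 ]
(0.05, 0.03) [318.26096598 285.76116583]
(0.05, -0.03) [261.87264004 285.69338209]
(-0.05, -0.03) [260.45624299 195.21945395]
(-0.05, 0.03) [321.86251865 195.33554275]
```

View pics/c6.png

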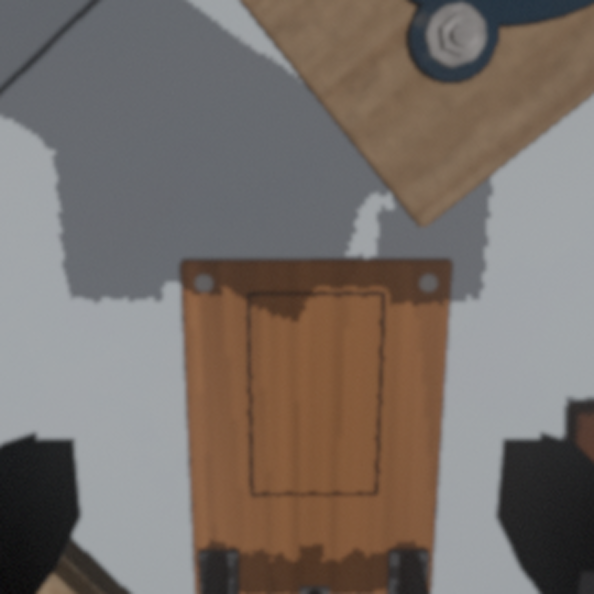

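The outline is fully visible, with corners at about (262.7,193.6), (324.5,193.2), (321.4,284.1) and (264.5,284.5).

Run:
```python
from h import *
c=viewer.get_calibration('wrist')
P=[(262.7,193.6),(324.5,193.2),(321.4,284.1),(264.5,284.5)]
W=[atz('wrist',p,.006,c)[:2] for p in P]
print(np.round(W,4),np.mean(W,0));print(rectfit(P,.006,cal=c))
```

```text
[[0.4689 0.0285]
 [0.4789 0.0879]
 [0.5775 0.0713]
 [0.5676 0.0117]] [0.52324207 0.04985791]
(array([0.52324884, 0.04981607]), np.float64(-0.167481140949012), (100.1626968383789, 60.39012145996094))
```

>>> {"method": "servo_tool", "body": {"xyz": [[0,0.08,0.03],[0,0.16,0.03],[0,0.24,0.03],[0,0.32,0.03],[0,0.38,0.03],[0,0.38,0.03],[0,0.38,0.03],[0,0.38,0.03],[0,0.38,0.03],[0,0.38,0.03]], "spin": [0,0,0,0,0,0,0,0,0,0]}}

```text
t: 15.15
position: [0.4603, 0.235, 0.1841]
orientation: [0.0, 0.766, 0.643, -0.001]
force: [0.1, -0.4, -0.6]
gripper_width: 1.0
```

```bash
cat >> h.py <<'E'
def blanks(name=None):
    s=sense();c=viewer.get_calibration('wrist');im=snap('wrist',name)
    H,S,V=cv2.split(cv2.cvtColor(im,cv2.COLOR_RGB2HSV))
    m=((S>60)&(V>120)&(H>15)&(H<32)).astype(np.uint8)
    m=cv2.morphologyEx(m,cv2.MORPH_OPEN,np.ones((3,3)))
    print(s['position'],np.abs(s['joint_vel']).max())
    for k in cv2.findContours(m,cv2.RETR_EXTERNAL,cv2.CHAIN_APPROX_NONE)[0]:
        if cv2.contourArea(k)<1500: continue
        ctr,a,sz=rectfit(cv2.convexHull(k)[:,0].astype(float),.008,cal=c)
        x,y,w,h=cv2.boundingRect(k)
        g=cv2.cvtColor(im,cv2.COLOR_RGB2GRAY)[y:y+h,x:x+w].astype(float)
        inn=cv2.erode(cv2.drawContours(np.zeros(m.shape,np.uint8),[k],-1,1,-1),np.ones((15,15)))[y:y+h,x:x+w]
        wgt=np.clip(90-g,0,None)*inn; yy,xx=np.mgrid[y:y+h,x:x+w]
        hole=(xx*wgt).sum()/max(wgt.sum(),1),(yy*wgt).sum()/max(wgt.sum(),1)
        print('box',(x,y,w,h),'rect',ctr.round(4),'yaw',round(a,4),np.round(sz,1),'hole',np.round(hole,1),atz('wrist',hole,.008,c).round(4))
E
python3 - <<'E'
from h import *
blanks('w7.png');print(models.pinpoint('wrist','blank1'))
E
```

```text
[0.46025722 0.23500346 0.18413923] 0.006381604057555022
[{'xy': [456.0, 147.5], 'conf': 0.79}, {'xy': [307.2, 184.8], 'conf': 0.73}, {'xy': [429.0, 266.8], 'conf': 0.65}, {'xy': [263.1, 299.5], 'conf': 0.35}]
```

```bash
python3 - <<'E'
import cv2
im=cv2.imread('pics/w7.png');h=cv2.cvtColor(im,cv2.COLOR_BGR2HSV)
for x,y in [(456,147),(307,185),(429,267),(263,299)]: print(h[y-10,x-12],h[y+12,x+8],h[y,x])
print(h[60,250],h[200,380])
E
sed -i 's/(S>60)&(V>120)&(H>15)&(H<32)/(S>55)\&(V>110)\&(H>14)\&(H<40)/' h.py
```

```text
[ 29  53 160] [ 29  57 161] [ 29  57 160]
[ 19  83 120] [ 28  52 162] [20 73 91]
[ 28  54 162] [ 29  51 159] [ 29  60 123]
[  9 106  84] [ 10 115  80] [  9 110  81]
[ 15  94 114] [103  11 162]
```

```bash
sed -i 's/(S>55)&(V>110)&(H>14)&(H<40)/(S>35)\&(V>100)\&(H>16)\&(H<45)/' h.py
python3 - <<'E'
from h import *
blanks('w8.png')
E
```

```text
[0.46029847 0.23551603 0.18428902] 0.006461657080651771
box (394, 220, 70, 83) rect [0.5862 0.3771] yaw 0.1255 [100.7  60.1] hole [431.8 267.8] [0.5862 0.3796 0.008 ]
box (275, 138, 66, 97) rect [0.4738 0.2591] yaw -0.2279 [99.2 59.5] hole [306.3 187.8] [0.4739 0.2591 0.008 ]
box (414, 90, 89, 117) rect [0.4635 0.4118] yaw 0.2806 [100.4  60.5] hole [460.6 151.6] [0.4641 0.413  0.008 ]
```

>>> {"method": "servo_tool", "body": {"xyz": [[0.028,0.044,-0.06],[0.028,0.044,-0.14],[0.028,0.044,-0.22],[0.028,0.044,-0.3],[0.028,0.044,-0.36],[0.028,0.044,-0.395],[0.028,0.044,-0.41],[0.028,0.044,-0.415],[0.028,0.044,-0.415],[0.028,0.044,-0.415]], "spin": [-0.027,-0.027,-0.027,-0.027,-0.027,-0.027,-0.027,-0.027,-0.027,-0.027]}}

```text
t: 16.13
position: [0.4749, 0.2593, -0.022]
orientation: [-0.0, 0.783, 0.622, 0.001]
force: [-0.5, -0.2, -0.2]
gripper_width: 1.002
```

>>> {"method": "servo_tool", "body": {"xyz": [[0,0,0],[0,0,0],[0,0,0],[0,0,0],[0,0,0],[0,0,0],[0,0,0.01],[0,0,0.05],[0,0,0.1],[0,0,0.1]], "spin": [0,0,0,0,0,0,0,0,0,0], "claw": 0.5}}

```text
t: 16.97
position: [0.4756, 0.2601, 0.0301]
orientation: [-0.0, 0.783, 0.622, 0.003]
force: [-0.3, -0.0, 0.3]
gripper_width: 0.674
```

>>> {"method": "servo_tool", "body": {"xyz": [[0.02,-0.07,0.03],[0.04,-0.15,0.04],[0.06,-0.23,0.04],[0.08,-0.31,0.04],[0.095,-0.38,0.03],[0.0986,-0.4184,0.01],[0.0986,-0.4184,0],[0.0986,-0.4184,-0.03],[0.0986,-0.4184,-0.06],[0.0986,-0.4184,-0.07]], "spin": [0.005,0.01,0.015,0.02,0.025,0.03,0.03,0.03,0.03,0.03]}}

```text
t: 17.8
position: [0.5221, 0.0505, -0.0098]
orientation: [-0.001, 0.763, 0.646, -0.001]
force: [-0.5, -0.1, -1.1]
gripper_width: 0.676
```

>>> {"method": "servo_tool", "body": {"xyz": [[0,0,-0.008],[0,0,-0.012],[0,0,-0.0166],[0,0,-0.0166],[0,0,-0.0166],[0,0,-0.0166]], "spin": [0,0,0,0,0,0]}}

```text
t: 18.3
position: [0.5236, 0.0498, -0.016]
orientation: [0.0, 0.764, 0.646, 0.0]
force: [0.4, -1.0, -0.5]
gripper_width: 0.675
```

>>> {"method": "servo_tool", "body": {"xyz": [[0,0,0],[0,0,0],[0,0,0],[0,0,0.01],[0,0,0.08],[-0.02,0,0.16],[-0.05,0,0.24],[-0.09,0,0.31],[-0.127,-0.004,0.372],[-0.127,-0.004,0.372]], "spin": [0,0,0,0,0,0,0,0,0,0], "claw": 1}}

```text
t: 19.13
position: [0.4584, 0.0478, 0.1744]
orientation: [0.002, 0.763, 0.646, 0.002]
force: [0.3, -0.2, -0.0]
gripper_width: 1.002
```

>>> {"method": "servo_tool", "body": {"xyz": [[0,0,0],[0,0,0],[0,0,0],[0,0,0]], "spin": [0,0,0,0]}}

```text
t: 19.47
position: [0.4597, 0.0476, 0.1685]
orientation: [-0.001, 0.764, 0.646, -0.001]
force: [0.1, -0.3, -0.1]
gripper_width: 1.002
```

```bash
sed -i 's/def blanks(name=None):/def blanks(name=None,z=.008):/; s/,\.008,cal=c)/,z,cal=c)/; s/hole,\.008,c)/hole,z,c)/' h.py
python3 - <<'E'
from h import *
blanks('w9.png',.014)
print('scene',[(r['xy'],round(r['conf'],2)) for r in (snap('scene','s2.png') is not None and models.pinpoint('scene','guide'))], )
im=cv2.imread('pics/w9.png')[150:310,200:390];cv2.imwrite('pics/c7.png',cv2.resize(im,(0,0),fx=4,fy=3.7,interpolation=2))
E
```

```text
[0.45973331 0.04759734 0.16845553] 0.0021981142298680223
box (263, 197, 63, 94) rect [0.5234 0.0496] yaw -0.1679 [100.4  61. ] hole [293.5 245.9] [0.5238 0.0496 0.014 ]
scene [([255.7, 214.8], 0.72)]
```

View pics/c7.png

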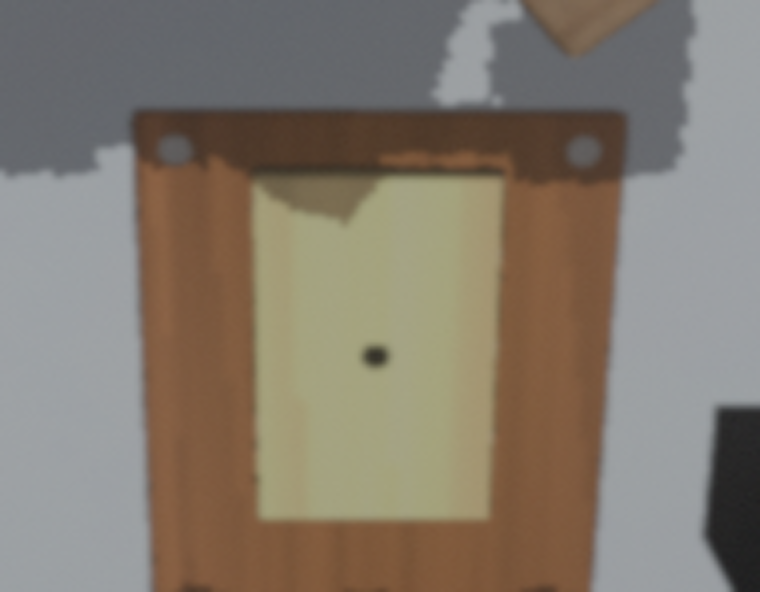

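The first blank lies on the outline to about 0.3 mm. Next is the second blank: hover in the same relative view.

>>> {"method": "servo_tool", "body": {"xyz": [[0.02,0.08,0],[0.04,0.16,0],[0.06,0.24,0],[0.08,0.32,0],[0.1,0.4,0],[0.11,0.48,0],[0.12,0.56,0],[0.128,0.642,0],[0.128,0.642,0],[0.128,0.642,0]], "spin": [0.02,0.04,0.06,0.08,0.1,0.12,0.14,0.147,0.147,0.147]}}

```text
t: 20.45
position: [0.5222, 0.3721, 0.1687]
orientation: [-0.001, 0.659, 0.752, 0.0]
force: [0.3, -0.6, 0.3]
gripper_width: 1.001
```

>>> {"method": "servo_tool", "body": {"xyz": [[0,0,0],[0,0,0],[0,0,0],[0,0,0]], "spin": [0,0,0,0]}}

```text
t: 20.78
position: [0.5244, 0.367, 0.1695]
orientation: [0.0, 0.661, 0.75, -0.0]
force: [0.3, 0.1, -0.1]
gripper_width: 1.001
```

Run:
```python
from h import *
blanks('w10.png',.008)
```

```text
[0.5243937  0.36702358 0.16952985] 0.0058634987471120155
box (253, 195, 61, 92) rect [0.5862 0.3774] yaw 0.1238 [100.   59.3] hole [283.  243.2] [0.587  0.3775 0.008 ]
box (299, 62, 73, 119) rect [0.4636 0.4125] yaw 0.2888 [99.7 59.7] hole [337.3 125.3] [0.4648 0.412  0.008 ]
```

>>> {"method": "servo_tool", "body": {"xyz": [[0.05,0.01,-0.06],[0.1,0.017,-0.12],[0.125,0.017,-0.2],[0.125,0.017,-0.28],[0.125,0.017,-0.34],[0.125,0.017,-0.37],[0.125,0.017,-0.382],[0.125,0.017,-0.385],[0.125,0.017,-0.385],[0.125,0.017,-0.385]], "spin": [0,0,0,0,0,0,0,0,0,0]}}

```text
t: 21.67
position: [0.5875, 0.3784, -0.0207]
orientation: [0.0, 0.661, 0.751, 0.002]
force: [0.3, 0.2, 0.3]
gripper_width: 0.996
```

>>> {"method": "servo_tool", "body": {"xyz": [[0,0,0],[0,0,0],[0,0,0],[0,0,0],[0,0,0],[0,0,0],[0,0,0.01],[0,0,0.06],[0,0,0.12],[0,0,0.12]], "spin": [0,0,0,0,0,0,0,0,0,0], "claw": 0.5}}

```text
t: 22.5
position: [0.5889, 0.3803, 0.0429]
orientation: [0.0, 0.661, 0.75, 0.005]
force: [1.1, 1.4, 0.0]
gripper_width: 0.672
```

>>> {"method": "servo_tool", "body": {"xyz": [[-0.01,-0.07,0.02],[-0.03,-0.15,0.03],[-0.05,-0.23,0.03],[-0.07,-0.31,0.03],[-0.09,-0.39,0.03],[-0.11,-0.47,0.03],[-0.12,-0.55,0.03],[-0.126,-0.62,0.02],[-0.126,-0.655,0.01],[-0.126,-0.655,0]], "spin": [-0.02,-0.04,-0.06,-0.08,-0.1,-0.12,-0.14,-0.147,-0.147,-0.147]}}

```text
t: 23.33
position: [0.5227, 0.0425, 0.0366]
orientation: [0.002, 0.766, 0.643, -0.002]
force: [0.0, -1.2, -1.2]
gripper_width: 0.675
```

>>> {"method": "servo_tool", "body": {"xyz": [[0,0,-0.01],[0,0,-0.03],[0,0,-0.05],[0,0,-0.07],[0,0,-0.08],[0,0,-0.086],[0,0,-0.091],[0,0,-0.091],[0,0,-0.091],[0,0,-0.091]], "spin": [0,0,0,0,0,0,0,0,0,0]}}

```text
t: 24.17
position: [0.5236, 0.0498, -0.0083]
orientation: [0.0, 0.764, 0.646, 0.0]
force: [-0.3, -0.5, -0.7]
gripper_width: 0.68
```

>>> {"method": "servo_tool", "body": {"xyz": [[0,0,0],[0,0,0],[0,0,0],[0,0,0.01],[0,0,0.08],[-0.02,0,0.16],[-0.05,0,0.24],[-0.09,0,0.31],[-0.127,-0.004,0.356],[-0.127,-0.004,0.356]], "spin": [0,0,0,0,0,0,0,0,0,0], "claw": 1}}

```text
t: 25.0
position: [0.4582, 0.0476, 0.1736]
orientation: [0.002, 0.763, 0.646, 0.001]
force: [-0.0, -0.5, -0.9]
gripper_width: 0.996
```

>>> {"method": "servo_tool", "body": {"xyz": [[0,0,0],[0,0,0],[0,0,0],[0,0,0]], "spin": [0,0,0,0]}}

```text
t: 25.33
position: [0.4599, 0.0476, 0.1684]
orientation: [-0.001, 0.764, 0.646, -0.001]
force: [-0.2, -0.1, -0.9]
gripper_width: 1.0
```

Run:
```python
from h import *
blanks('w11.png',.022)
```

```text
[0.45990553 0.047635   0.16838313] 0.004728593910659113
box (262, 199, 65, 96) rect [0.5233 0.0496] yaw -0.1694 [100.7  60.8] hole [293.7 249.3] [0.5241 0.0496 0.022 ]
```

>>> {"method": "servo_tool", "body": {"xyz": [[-0.01,0.08,0],[-0.03,0.16,0],[-0.05,0.24,0],[-0.07,0.32,0],[-0.08,0.4,0],[-0.09,0.48,0],[-0.1,0.56,0],[-0.113,0.64,0],[-0.113,0.693,0],[-0.113,0.693,0]], "spin": [0.03,0.06,0.09,0.12,0.15,0.18,0.21,0.227,0.227,0.227]}}

```text
t: 26.22
position: [0.4008, 0.4022, 0.1693]
orientation: [-0.003, 0.596, 0.803, 0.002]
force: [1.5, 0.1, 0.2]
gripper_width: 0.999
```

>>> {"method": "servo_tool", "body": {"xyz": [[0,0,0],[0,0,0],[0,0,0],[0,0,0],[0,0,0]], "spin": [0,0,0,0,0]}}

```text
t: 26.63
position: [0.4039, 0.3928, 0.1694]
orientation: [0.0, 0.599, 0.801, -0.0]
force: [0.6, 0.4, 0.1]
gripper_width: 0.999
```

Run:
```python
from h import *
blanks('w12.png',.008)
```

```text
[0.40392721 0.39280436 0.16944928] 0.005125550012055335
box (252, 196, 61, 91) rect [0.464  0.4124] yaw 0.2826 [98.9 59.3] hole [282.1 243.1] [0.4642 0.4124 0.008 ]
```

>>> {"method": "servo_tool", "body": {"xyz": [[0.05,0.02,-0.06],[0.1,0.036,-0.12],[0.121,0.036,-0.2],[0.121,0.036,-0.28],[0.121,0.036,-0.34],[0.121,0.036,-0.37],[0.121,0.036,-0.382],[0.121,0.036,-0.385],[0.121,0.036,-0.385],[0.121,0.036,-0.385]], "spin": [-0.001,-0.001,-0.001,-0.001,-0.001,-0.001,-0.001,-0.001,-0.001,-0.001]}}

```text
t: 27.52
position: [0.4647, 0.4135, -0.0209]
orientation: [0.0, 0.599, 0.8, 0.002]
force: [-0.3, -0.4, 0.0]
gripper_width: 0.999
```

>>> {"method": "servo_tool", "body": {"xyz": [[0,0,0],[0,0,0],[0,0,0],[0,0,0],[0,0,0],[0,0,0],[0,0,0.01],[0,0,0.06],[0,0,0.12],[0,0,0.12]], "spin": [0,0,0,0,0,0,0,0,0,0], "claw": 0.5}}

```text
t: 28.35
position: [0.4654, 0.4153, 0.0419]
orientation: [-0.0, 0.599, 0.8, 0.004]
force: [-0.4, 0.9, -0.1]
gripper_width: 0.676
```

>>> {"method": "servo_tool", "body": {"xyz": [[0.01,-0.07,0.02],[0.03,-0.15,0.04],[0.045,-0.23,0.04],[0.06,-0.31,0.04],[0.075,-0.39,0.04],[0.09,-0.47,0.04],[0.1,-0.55,0.04],[0.11,-0.63,0.03],[0.119,-0.7,0.02],[0.119,-0.725,0.01]], "spin": [-0.03,-0.06,-0.09,-0.12,-0.15,-0.18,-0.21,-0.226,-0.226,-0.226]}}

```text
t: 29.18
position: [0.5235, 0.0416, 0.0413]
orientation: [0.002, 0.766, 0.643, -0.002]
force: [-0.9, 0.2, -1.1]
gripper_width: 0.676
```

>>> {"method": "servo_tool", "body": {"xyz": [[0,0,-0.01],[0,0,-0.01],[0,0,-0.03],[0,0,-0.05],[0,0,-0.065],[0,0,-0.075],[0,0,-0.085],[0,0,-0.085],[0,0,-0.085],[0,0,-0.085]], "spin": [0,0,0,0,0,0,0,0,0,0]}}

```text
t: 30.02
position: [0.5233, 0.0499, -0.0006]
orientation: [-0.0, 0.763, 0.646, 0.0]
force: [-1.1, -0.2, -0.0]
gripper_width: 0.673
```

>>> {"method": "servo_tool", "body": {"xyz": [[0,0,0],[0,0,0],[0,0,0],[0,0,0.01],[0,0,0.08],[-0.02,0,0.16],[-0.05,0,0.24],[-0.09,0,0.31],[-0.127,-0.004,0.34],[-0.127,-0.004,0.34]], "spin": [0,0,0,0,0,0,0,0,0,0], "claw": 1}}

```text
t: 30.85
position: [0.4579, 0.0474, 0.1729]
orientation: [0.001, 0.763, 0.646, 0.001]
force: [-0.2, -0.1, 0.0]
gripper_width: 0.997
```

>>> {"method": "servo_tool", "body": {"xyz": [[0,0,0],[0,0,0],[0,0,0],[0,0,0]], "spin": [0,0,0,0]}}

```text
t: 31.18
position: [0.4601, 0.0477, 0.1685]
orientation: [-0.001, 0.764, 0.646, -0.0]
force: [0.2, -0.2, 0.9]
gripper_width: 0.998
```

Run:
```python
from h import *
blanks('w13.png',.030)
snap('scene','s3.png')
for n in ['guide','blank1']:
  for r in models.pinpoint('scene',n): print(n,r,atz('scene',r['xy'],.016 if n=='guide' else .03).round(3))
```

```text
[0.46007295 0.047725   0.16847308] 0.004472661461869087
box (262, 201, 66, 98) rect [0.5232 0.0498] yaw -0.1682 [100.8  60.9] hole [294.1 251.8] [0.5233 0.0499 0.03  ]
guide {'xy': [256.5, 208.9], 'conf': 0.91} [0.597 0.186 0.016]
guide {'xy': [325.1, 209.3], 'conf': 0.41} [0.52  0.047 0.016]
blank1 {'xy': [325.3, 209.7], 'conf': 0.7} [0.51  0.054 0.03 ]
blank1 {'xy': [322.7, 209.2], 'conf': 0.63} [0.514 0.058 0.03 ]
blank1 {'xy': [324.9, 210.4], 'conf': 0.5} [0.509 0.055 0.03 ]
```

View pics/s3.png

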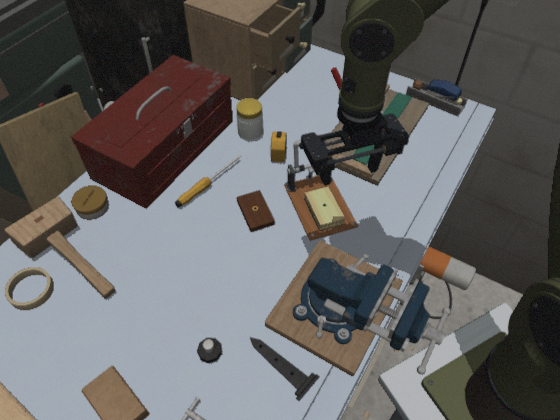

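All three blanks are stacked, aligned to about 0.3 mm, and none are left elsewhere. The guide is at (255,210), about (0.597, 0.186).

>>> {"method": "servo_tool", "body": {"xyz": [[0.04,0.07,0],[0.08,0.14,0],[0.12,0.22,0],[0.156,0.299,0],[0.156,0.299,0],[0.156,0.299,0],[0.156,0.299,0],[0.156,0.299,0],[0.156,0.299,0],[0.156,0.299,0]], "spin": [0.01,0.02,0.024,0.024,0.024,0.024,0.024,0.024,0.024,0.024]}}

```text
t: 32.22
position: [0.5376, 0.1953, 0.1695]
orientation: [0.0, 0.748, 0.663, -0.001]
force: [-0.2, 0.3, 0.2]
gripper_width: 1.003
```

```bash
cat >> h.py <<'E'
def guide(name,z):
    s=sense();c=viewer.get_calibration('wrist');im=snap('wrist',name)
    H,S,V=cv2.split(cv2.cvtColor(im,cv2.COLOR_RGB2HSV))
    g=((V<100)&(S>60)&((H<25)|(H>170))).astype(np.uint8);g[:,:190]=0;g[:,370:]=0;g[:150]=0;g[330:]=0
    g=cv2.morphologyEx(g,cv2.MORPH_OPEN,np.ones((5,5)))
    m,k=quadfit(g);print(s['position'],cv2.boundingRect(k),cv2.contourArea(k))
    print(rectfit(cv2.convexHull(k)[:,0].astype(float),z,cal=c))
    x,y,w,h=cv2.boundingRect(k); b=np.zeros_like(V);b[y+h//3:y+2*h//3,x+w//3:x+2*w//3]=1
    ys,xs=np.where((b>0)&(V>105)&(S>60))
    if len(xs): print('bush',xs.mean(),ys.mean(),len(xs),atz('wrist',(xs.mean(),ys.mean()),z,c).round(4))
E
python3 - <<'E'
from h import *
guide('w14.png',.016)
E
```

```text
[0.53760243 0.19531214 0.16947886] (254, 197, 59, 92) 5100.0
(array([0.59863446, 0.18997195]), np.float64(-0.12108381475376095), (97.90396118164062, 57.1085090637207))
bush 282.8695652173913 246.3913043478261 138 [0.6007 0.1897 0.016 ]
```

Run:
```python
from h import *
c=viewer.get_calibration('wrist');im=cv2.imread('pics/w14.png');g=cv2.cvtColor(im,cv2.COLOR_BGR2GRAY).astype(float)
for col in (268,297):
    p=g[185:305,col-3:col+4].mean(1);print(col,p[5:20].round(),p[95:115].round())
    d=np.diff(p);a=185.5+np.argmin(d[:40]);b=185.5+80+np.argmax(d[80:])
    A,B=[atz('wrist',(col,r),.016,c) for r in (a,b)];print(a,b,A,B,np.linalg.norm(A-B))
```

```text
268 [100. 100.  99.  91.  71.  48.  38.  39.  45.  49.  54.  58.  61.  62.
  62.] [ 67.  67.  67.  67.  67.  67.  67.  68.  73.  99. 134. 151. 155. 156.
 156. 156. 156. 156. 156. 156.]
194.5 289.5 [0.54602694 0.18248186 0.016     ] [0.6473051  0.16902549 0.016     ] 0.10216818962864538
297 [105. 103. 100.  91.  70.  47.  38.  39.  41.  45.  46.  48.  51.  52.
  54.] [ 64.  63.  64.  64.  64.  64.  64.  65.  70.  98. 133. 150. 155. 156.
 156. 156. 155. 155. 155. 156.]
194.5 289.5 [0.54934179 0.20975559 0.016     ] [0.65092532 0.19884851 0.016     ] 0.10216740460468704
```

>>> {"method": "servo_tool", "body": {"xyz": [[0.05,-0.007,-0.06],[0.1,-0.015,-0.12],[0.125,-0.015,-0.2],[0.125,-0.015,-0.28],[0.125,-0.015,-0.34],[0.125,-0.015,-0.37],[0.125,-0.015,-0.382],[0.125,-0.015,-0.382],[0.125,-0.015,-0.382],[0.125,-0.015,-0.382]], "spin": [0,0,0,0,0,0,0,0,0,0]}}

```text
t: 33.1
position: [0.6018, 0.1905, -0.0192]
orientation: [0.0, 0.748, 0.664, 0.002]
force: [0.1, 0.7, -0.1]
gripper_width: 1.004
```

>>> {"method": "servo_tool", "body": {"xyz": [[0,0,0],[0,0,0],[0,0,0],[0,0,0],[0,0,0],[0,0,0],[0,0,0.01],[0,0,0.08],[0,0,0.15],[0,0,0.16]], "spin": [0,0,0,0,0,0,0,0,0,0], "claw": 0.5}}

```text
t: 33.93
position: [0.6031, 0.1918, 0.0638]
orientation: [0.001, 0.748, 0.664, 0.004]
force: [1.0, 1.6, -0.4]
gripper_width: 0.679
```

>>> {"method": "servo_tool", "body": {"xyz": [[-0.06,0,0],[-0.12,-0.03,0],[-0.154,-0.1,0],[-0.154,-0.17,0],[-0.154,-0.24,0],[-0.154,-0.28,0],[-0.154,-0.28,0],[-0.154,-0.28,-0.01],[-0.154,-0.28,-0.03],[-0.154,-0.28,-0.05]], "spin": [-0.008,-0.016,-0.024,-0.024,-0.024,-0.024,-0.024,-0.024,-0.024,-0.024]}}

```text
t: 34.77
position: [0.5236, 0.0517, 0.0328]
orientation: [-0.001, 0.763, 0.647, 0.001]
force: [-0.6, 0.3, -2.1]
gripper_width: 0.68
```

>>> {"method": "servo_tool", "body": {"xyz": [[0,0,-0.015],[0,0,-0.03],[0,0,-0.04],[0,0,-0.049],[0,0,-0.049],[0,0,-0.049],[0,0,-0.049]], "spin": [0,0,0,0,0,0,0]}}

```text
t: 35.35
position: [0.5234, 0.0498, 0.009]
orientation: [-0.0, 0.763, 0.646, 0.0]
force: [0.2, -1.0, -1.5]
gripper_width: 0.679
```

Next I'll release, rise and check the guide on the pile.

>>> {"method": "servo_tool", "body": {"xyz": [[0,0,0],[0,0,0],[0,0,0],[0,0,0.01],[0,0,0.08],[-0.02,0,0.16],[-0.05,0,0.24],[-0.09,0,0.29],[-0.127,-0.004,0.321],[-0.127,-0.004,0.321]], "spin": [0,0,0,0,0,0,0,0,0,0], "claw": 1}}

```text
t: 36.18
position: [0.4577, 0.0474, 0.1726]
orientation: [0.001, 0.763, 0.646, 0.0]
force: [-0.7, -0.9, -0.0]
gripper_width: 0.999
```

>>> {"method": "servo_tool", "body": {"xyz": [[0,0,0],[0,0,0],[0,0,0],[0,0,0]], "spin": [0,0,0,0]}}

```text
t: 36.52
position: [0.4602, 0.0478, 0.1686]
orientation: [-0.001, 0.764, 0.646, -0.0]
force: [-1.0, 0.5, -0.9]
gripper_width: 1.001
```

Run:
```python
from h import *
guide('w15.png',.046)
for x,z in [('jaw_hinge',.064),('jaw_bar',.135)]:
    for r in models.pinpoint('wrist',x)[:2]: print(x,r,atz('wrist',r['xy'],z).round(4))
im=cv2.imread('pics/w15.png')[170:330,200:390];cv2.imwrite('pics/c8.png',cv2.resize(im,(0,0),fx=4,fy=3.7,interpolation=2))
c=viewer.get_calibration('wrist');y=-.169;R=np.array([[np.cos(y),-np.sin(y)],[np.sin(y),np.cos(y)]])
for z in(.03,.046):
  for d in [(.05,.03),(.05,-.03),(-.05,-.03),(-.05,.03)]: q=proj('wrist',list(np.array([.5233,.0498])+R@d)+[z],c);print(z,d,((q-[200,170])*[4,3.7]).round())
```

```text
[0.46016048 0.04775069 0.16862476] (234, 180, 122, 126) 8697.5
(array([0.51055936, 0.05109959]), np.float64(-0.16806783533715652), (121.8448715209961, 103.24247741699219))
bush 294.56617647058823 257.7352941176471 136 [0.522  0.0501 0.046 ]
jaw_bar {'xy': [318.3, 405.2], 'conf': 0.18} [0.6002 0.0522 0.135 ]
0.03 (0.05, 0.03) [493. 472.]
0.03 (0.05, -0.03) [252. 472.]
0.03 (-0.05, -0.03) [246. 117.]
0.03 (-0.05, 0.03) [510. 117.]
0.046 (0.05, 0.03) [501. 506.]
0.046 (0.05, -0.03) [249. 506.]
0.046 (-0.05, -0.03) [243. 136.]
0.046 (-0.05, 0.03) [519. 137.]
```

View pics/c8.png

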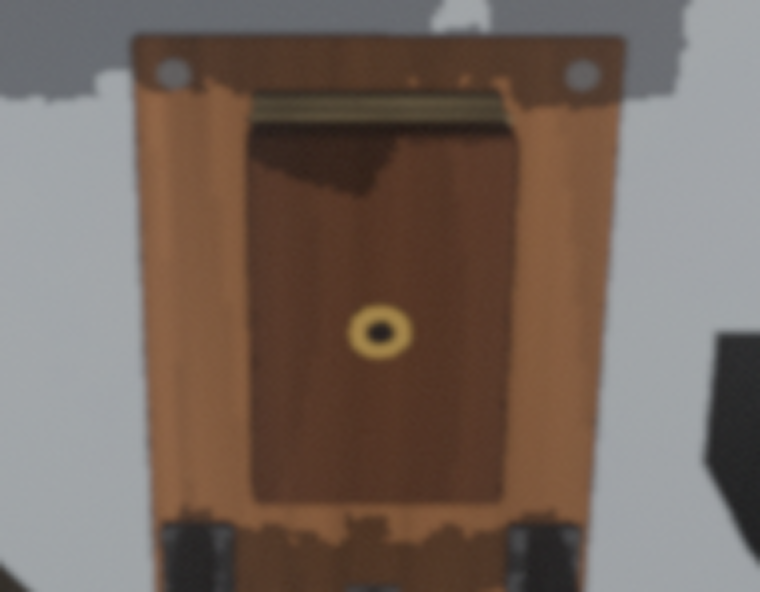

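The bush sits about 1 mm toward −x of the pile (at 0.522, where I expected about 0.5233). I'll regrip the guide and shift it by 1 mm.

>>> {"method": "servo_tool", "body": {"xyz": [[0.05,0.002,-0.06],[0.1,0.004,-0.12],[0.127,0.004,-0.19],[0.127,0.004,-0.25],[0.127,0.004,-0.29],[0.127,0.004,-0.31],[0.127,0.004,-0.321],[0.127,0.004,-0.321],[0.127,0.004,-0.321],[0.127,0.004,-0.321]], "spin": [0,0,0,0,0,0,0,0,0,0]}}

```text
t: 37.5
position: [0.5242, 0.0499, 0.0103]
orientation: [0.0, 0.764, 0.646, 0.001]
force: [-0.4, 0.0, 0.8]
gripper_width: 1.001
```

>>> {"method": "servo_tool", "body": {"xyz": [[0,0,0],[0,0,0],[0,0,0],[0,0,0],[0,0,0],[0,0,0],[0,0,0.004],[0,0,0.006],[0.002,-0.0004,0.006],[0.002,-0.0004,0.006]], "spin": [0,0,0,0,0,0,0,0,0,0], "claw": 0.5}}

```text
t: 38.33
position: [0.5245, 0.0494, 0.012]
orientation: [-0.0, 0.764, 0.646, 0.0]
force: [0.1, -0.0, -1.3]
gripper_width: 0.678
```

>>> {"method": "servo_tool", "body": {"xyz": [[0,0,0],[0,0,-0.003],[0,0,-0.006],[0,0,-0.006],[0,0,-0.006],[0,0,-0.006]], "spin": [0,0,0,0,0,0]}}

```text
t: 38.83
position: [0.5243, 0.0495, 0.0093]
orientation: [0.0, 0.764, 0.646, 0.0]
force: [-1.5, -0.3, 4.8]
gripper_width: 0.678
```

>>> {"method": "servo_tool", "body": {"xyz": [[0,0,0],[0,0,0],[0,0,0],[0,0,0.01],[0,0,0.08],[-0.02,0,0.16],[-0.05,0,0.24],[-0.09,0,0.29],[-0.129,-0.004,0.321],[-0.129,-0.004,0.321]], "spin": [0,0,0,0,0,0,0,0,0,0], "claw": 1}}

```text
t: 39.67
position: [0.4575, 0.0472, 0.1724]
orientation: [0.001, 0.763, 0.646, 0.0]
force: [-0.3, -0.7, -0.8]
gripper_width: 1.002
```

>>> {"method": "servo_tool", "body": {"xyz": [[0,0,0],[0,0,0],[0,0,0],[0,0,0]], "spin": [0,0,0,0]}}

```text
t: 40.0
position: [0.4602, 0.0476, 0.1686]
orientation: [-0.001, 0.764, 0.646, -0.0]
force: [-0.7, 0.1, 0.3]
gripper_width: 0.998
```

Run:
```python
from h import *
guide('w16.png',.046)
```

```text
[0.46019666 0.04755974 0.16859315] (234, 180, 122, 127) 8711.0
(array([0.51111902, 0.05086731]), np.float64(-0.16808634430673308), (122.926513671875, 103.38040924072266))
bush 294.45238095238096 258.2063492063492 126 [0.5225 0.0497 0.046 ]
```

Run:
```python
from h import *
def tri(a,b):
    (o1,d1),(o2,d2)=ray('scene',a),ray('side',b)
    t=np.linalg.lstsq(np.c_[d1,-d2],o2-o1,rcond=None)[0];P,Q=o1+t[0]*d1,o2+t[1]*d2;return P.round(3),Q.round(3)
print('handle top',tri((336,70),(434,198)),'low',tri((342,90),(424,235)))
print('tape top',tri((279,134),(361,204)))
c=viewer.get_calibration('wrist');g=cv2.cvtColor(cv2.imread('pics/w16.png'),cv2.COLOR_BGR2GRAY).astype(float)
g0=cv2.cvtColor(cv2.imread('pics/w13.png'),cv2.COLOR_BGR2GRAY).astype(float)
for G,z in((g,.046),(g0,.030)):
  for col in (275,310):
    p=G[280:318,col-3:col+4].mean(1);d=np.diff(p);r=280.5+np.argmax(np.abs(d));print(z,col,r,atz('wrist',(col,r),z,c).round(4))
print(sense()['qpos'].round(2))
```

```text
handle top (array([ 0.803, -0.15 ,  0.15 ]), array([ 0.803, -0.15 ,  0.149])) low (array([ 0.792, -0.168,  0.089]), array([ 0.77 , -0.166,  0.065]))
tape top (array([0.745, 0.046, 0.067]), array([0.74 , 0.047, 0.062]))
0.046 275 306.5 [0.5693 0.0236 0.046 ]
0.046 310 306.5 [0.5749 0.0565 0.046 ]
0.03 275 297.5 [0.5694 0.0234 0.03  ]
0.03 310 297.5 [0.5752 0.0577 0.03  ]
[ 0.23  0.63 -0.68  2.07  0.65  0.66  0.51]
```

The guide's end edge matches the blanks' to about 0.3 mm (0.5693/0.5749 against 0.5694/0.5752). Next I'll go behind the open jaw with closed fingers and tip it over.

>>> {"method": "servo_tool", "body": {"xyz": [[0.06,-0.005,0.04],[0.12,-0.01,0.04],[0.19,-0.02,0.04],[0.26,-0.03,0.04],[0.33,-0.037,0.04],[0.39,-0.043,0.04],[0.403,-0.043,0.03],[0.403,-0.043,0.02],[0.403,-0.043,0],[0.403,-0.043,0]], "spin": [0,0,0,0,0,0,0,0,0,0], "claw": 0}}

```text
t: 40.88
position: [0.6583, 0.0259, 0.1667]
orientation: [-0.002, 0.763, 0.646, -0.003]
force: [-0.7, 0.6, 0.1]
gripper_width: 0.266
```

Run:
```python
from h import *
s=sense();print(s['position'],s['gripper_width'])
snap('wrist','w17.png')
for r in models.pinpoint('wrist','jaw_bar')[:2]: print('bar',r,atz('wrist',r['xy'],.1337).round(4))
snap('side','d4.png')
for r in models.pinpoint('side','jaw_bar')[:2]: print('bar',r,'pred',proj('side',[.6303,.0316,.1337]))
for r in models.pinpoint('side','jaw_hinge')[:2]: print('hinge',r,'pred',proj('side',[.6169,.0338,.064]))
```

```text
[0.65825315 0.02594477 0.16668141] 0.2663208520898523
bar {'xy': [284.7, 188.3], 'conf': 0.59} [0.6328 0.0329 0.1337]
bar {'xy': [330.1, 191.8], 'conf': 0.68} pred [330.5956858  190.84532912]
hinge {'xy': [326.0, 214.1], 'conf': 0.85} pred [325.06876436 215.87380734]
```

>>> {"method": "servo_tool", "body": {"xyz": [[0,0,0],[0,0,0],[0,0,-0.03],[0,0,-0.08],[0,0,-0.12],[0,0,-0.15],[0,0,-0.154],[0,0,-0.154]], "spin": [0,0,0,0,0,0,0,0]}}

```text
t: 41.8
position: [0.6609, 0.0259, 0.0919]
orientation: [-0.0, 0.764, 0.646, -0.001]
force: [1.1, 1.3, 0.4]
gripper_width: 0.006
```

>>> {"method": "servo_tool", "body": {"xyz": [[-0.017,0.003,0],[-0.034,0.006,0],[-0.051,0.009,0],[-0.068,0.0115,0],[-0.085,0.0145,-0.002],[-0.102,0.0175,-0.005],[-0.119,0.02,-0.01],[-0.136,0.023,-0.016],[-0.153,0.026,-0.022],[-0.168,0.0286,-0.028]], "spin": [0,0,0,0,0,0,0,0,0,0]}}

```text
t: 42.63
position: [0.5786, 0.0408, 0.0802]
orientation: [0.001, 0.764, 0.646, 0.002]
force: [0.1, 0.1, 0.7]
gripper_width: 0.004
```

Run:
```python
from h import *
snap('side','d5.png')
print(sense()['force'])
for r in models.pinpoint('side','jaw_bar')[:2]: print(r)
u=np.array([.9857,-.1682])
for th in (0,.45,1.0,1.2,1.5,2.1):
    a=np.radians(199.3)-th; P=np.r_[np.array([.6169,.0338])+u*.071*np.cos(a),.064+.071*np.sin(a)];print(th,P.round(3),proj('side',P).round(1))
```

```text
[-2.78252361  0.44674666  0.62152426]
{'xy': [299.2, 213.2], 'conf': 0.58}
{'xy': [272.4, 233.1], 'conf': 0.25}
0 [0.551 0.045 0.041] [300.8 228.1]
0.45 [0.547 0.046 0.072] [299.4 217.6]
1.0 [0.562 0.043 0.108] [304.9 204.2]
1.2 [0.571 0.042 0.118] [308.5 200. ]
1.5 [0.589 0.039 0.129] [315.2 194.9]
2.1 [0.63  0.032 0.134] [330.6 190.9]
```

The jaw has snapped over. Now I'll withdraw upward and check.

>>> {"method": "servo_tool", "body": {"xyz": [[0,0,0.04],[0,0,0.1],[0,0,0.17],[-0.04,0,0.2],[-0.1,0,0.22],[-0.17,0,0.22],[-0.237,0.014,0.19],[-0.237,0.014,0.182],[-0.237,0.014,0.182],[-0.237,0.014,0.182]], "spin": [0,0,0,0,0,0,0,0,0,0]}}

```text
t: 43.57
position: [0.4604, 0.0477, 0.1702]
orientation: [0.0, 0.764, 0.646, 0.001]
force: [0.7, 0.4, 0.9]
gripper_width: 0.004
```

Run:
```python
from h import *
print(sense()['position'])
snap('side','d6.png');print('side bar',models.pinpoint('side','jaw_bar')[:1])
snap('scene','s4.png');print('scene bar',models.pinpoint('scene','jaw_bar')[:1])
u=np.array([.9857,-.1682])
for th in (.2,.337,.45):
    a=np.radians(199.3)-th; P=np.r_[np.array([.6169,.0338])+u*.071*np.cos(a),.064+.071*np.sin(a)];print(th,P.round(4),proj('side',P).round(1),proj('scene',P).round(1))
guide('w18.png',.046)
a=cv2.resize(cv2.imread('pics/d6.png')[170:270,230:370],(0,0),fx=2.8,fy=3,interpolation=2)
b=cv2.resize(cv2.imread('pics/w18.png')[170:340,200:390],(0,0),fx=2,fy=2.2,interpolation=2)
e=cv2.resize(cv2.imread('pics/s4.png')[140:260,250:390],(0,0),fx=2.8,fy=2.4,interpolation=2)
H=660;cv=np.zeros((600,790,3),np.uint8);cv[:300,:392]=a;cv[300:588,:392]=e;cv[:374,400:780]=b
cv2.imwrite('pics/c9.png',cv)
```

```text
[0.46040039 0.04769896 0.17015302]
side bar [{'xy': [299.1, 226.9], 'conf': 0.65}]
scene bar [{'xy': [318.2, 187.0], 'conf': 0.62}]
0.2 [0.5476 0.0456 0.0543] [299.5 223.6] [320.4 190.5]
0.337 [0.5469 0.0457 0.064 ] [299.3 220.3] [320.8 188. ]
0.45 [0.5474 0.0457 0.072 ] [299.4 217.6] [321.  185.5]
[0.46063577 0.04758402 0.16989589] (234, 150, 129, 113) 8138.5
(array([0.47786911, 0.05928587]), np.float64(1.4126663433814795), (108.21892547607422, 102.61634826660156))
bush 286.7857142857143 207.63392857142858 224 [0.4749 0.0507 0.046 ]
```

View pics/c9.png

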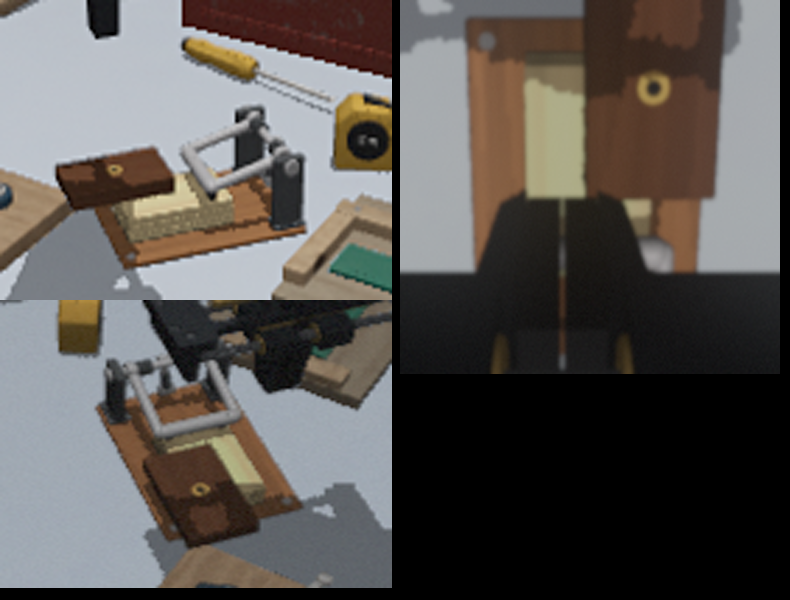

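The guide was knocked off line by about (−45, +30) mm while I was away. In the wrist view its bush is now near (326,210), and the jaw has shut on the blanks alone. I'll take the guide off, reopen the jaw and lay the guide on again. No picture views are left, so from here I work by numbers.

```bash
cat >> h.py <<'E'
def bush(name,z,cam='wrist'):
    s=sense();c=viewer.get_calibration(cam);im=snap(cam,name)
    H,S,V=cv2.split(cv2.cvtColor(im,cv2.COLOR_RGB2HSV))
    m=((S>70)&(V>105)&(H>=16)&(H<32)).astype(np.uint8);n,l,st,ct=cv2.connectedComponentsWithStats(m)
    for i in range(1,n):
        x,y,w,h,a=st[i]
        if 40<a<400 and w<28 and h<28 and y<290:
            xc,yc=x+w/2-.5,y+h/2-.5;print('bush?',st[i],(xc,yc),V[int(yc),int(xc)],atz(cam,(xc,yc),z,c).round(4))
    print(s['position'],[(r['xy'],round(r['conf'],2),atz(cam,r['xy'],z,c).round(4)) for r in models.pinpoint(cam,'guide')[:2]])
E
python3 - <<'E'
from h import *
c=viewer.get_calibration('wrist');print(atz('wrist',(326.5,210),.046,c))
bush('w19.png',.046)
P=[(292.5,175),(292.5,255),(361,175),(357,255)]
for p in P: print(p,atz('wrist',p,.046,c).round(4))
E
```

```text
[0.48241058 0.08442036 0.046     ]
bush? [318 204  18  15 179] (np.float64(326.5), np.float64(211.0)) 45 [0.4833 0.0843 0.046 ]
bush? [312 260  14  16 138] (np.float64(318.5), np.float64(267.5)) 169 [0.5366 0.07   0.046 ]
[0.46023744 0.04748142 0.16978851] [([322.6, 203.3], 0.78, array([0.4758, 0.0819, 0.046 ]))]
(292.5, 175) [0.4466 0.0601 0.046 ]
(292.5, 255) [0.52   0.0484 0.046 ]
(361, 175) [0.4564 0.1172 0.046 ]
(357, 255) [0.5299 0.1063 0.046 ]
```

Run:
```python
from h import *
def tri(a,b):
    (o1,d1),(o2,d2)=ray('scene',a),ray('side',b)
    t=np.linalg.lstsq(np.c_[d1,-d2],o2-o1,rcond=None)[0];P,Q=o1+t[0]*d1,o2+t[1]*d2;return P.round(3),Q.round(3)
# vise handle-bar tip / body rear top in both first pictures
print(atz('scene',(330,262),.0).round(3),atz('scene',(330,262),.1).round(3),atz('scene',(388,268),.1).round(3))
print(tri((325,262),(207,208)),tri((390,270),(152,213)))
print(sense()['position'])
```

```text
[0.401 0.107 0.   ] [0.352 0.148 0.1  ] [0.287 0.057 0.1  ]
(array([0.353, 0.159, 0.107]), array([0.342, 0.159, 0.101])) (array([0.25 , 0.097, 0.178]), array([0.192, 0.095, 0.155]))
[0.45957706 0.04735003 0.16961891]
```

>>> {"method": "servo_tool", "body": {"xyz": [[0.01,0.02,0],[0.03,0.05,0],[0.048,0.073,0],[0.048,0.073,0],[0.048,0.073,-0.05],[0.048,0.073,-0.1],[0.048,0.073,-0.15],[0.048,0.073,-0.2],[0.048,0.073,-0.22],[0.048,0.073,-0.22]], "spin": [0.007,0.007,0.007,0.007,0.007,0.007,0.007,0.007,0.007,0.007], "claw": 1}}

```text
t: 44.75
position: [0.4811, 0.0832, 0.0575]
orientation: [-0.001, 0.759, 0.651, -0.002]
force: [0.2, -0.2, 0.2]
gripper_width: 0.742
```

>>> {"method": "servo_tool", "body": {"xyz": [[0,0,0],[0,0,0],[0,0,0],[0,0,0],[0,0,-0.03],[0,0,-0.06],[0,0,-0.08],[0,0,-0.101],[0,0,-0.101],[0,0,-0.101]], "spin": [0,0,0,0,0,0,0,0,0,0], "claw": 1}}

```text
t: 45.58
position: [0.4829, 0.0838, 0.0093]
orientation: [0.0, 0.759, 0.651, -0.0]
force: [-0.5, -0.3, 0.1]
gripper_width: 1.001
```

>>> {"method": "servo_tool", "body": {"xyz": [[0,0,0],[0,0,0],[0,0,0],[0,0,0],[0,0,0],[0,0,0],[0,0,0],[0,0,0.01],[0,0,0.06],[0,0,0.1]], "spin": [0,0,0,0,0,0,0,0,0,0], "claw": 0.5}}

```text
t: 46.42
position: [0.4818, 0.0835, 0.0594]
orientation: [-0.001, 0.759, 0.651, -0.001]
force: [-0.7, -0.5, -0.5]
gripper_width: 0.678
```

>>> {"method": "servo_tool", "body": {"xyz": [[0.01,0.06,0],[0.04,0.13,0],[0.08,0.2,0],[0.115,0.252,0],[0.115,0.252,-0.04],[0.115,0.252,-0.09],[0.115,0.252,-0.13],[0.115,0.252,-0.15],[0.115,0.252,-0.158],[0.115,0.252,-0.158]], "spin": [0,0,0,0,0,0,0,0,0,0]}}

```text
t: 47.25
position: [0.5394, 0.2093, -0.0199]
orientation: [-0.0, 0.759, 0.651, -0.001]
force: [-0.0, 0.2, -1.8]
gripper_width: 0.674
```

>>> {"method": "servo_tool", "body": {"xyz": [[0,0,0],[0,0,0],[0,0,0],[0,0,0],[0,0,0.02],[0,0,0.1],[0,0,0.18],[0,0,0.26],[0,0,0.34],[0,0,0.38]], "spin": [0,0,0,0,0,0,0,0,0,0], "claw": 1}}

```text
t: 48.08
position: [0.5417, 0.2113, 0.1757]
orientation: [0.0, 0.759, 0.651, 0.003]
force: [0.2, 0.7, -0.2]
gripper_width: 1.001
```

>>> {"method": "servo_tool", "body": {"xyz": [[0,-0.03,0],[0,-0.06,0],[0.005,-0.1,0],[0.01,-0.14,0],[0.01,-0.18,0],[0.015,-0.22,0],[0.015,-0.26,0],[0.02,-0.3,0],[0.0206,-0.329,0],[0.0206,-0.329,0]], "spin": [-0.06,-0.12,-0.18,-0.24,-0.3,-0.36,-0.42,-0.48,-0.54,-0.6], "claw": 0.5}}

```text
t: 48.92
position: [0.5505, 0.0406, 0.1706]
orientation: [0.001, 0.995, 0.103, -0.0]
force: [-0.2, 0.2, 0.4]
gripper_width: 0.5
```

>>> {"method": "servo_tool", "body": {"xyz": [[0,0,-0.04],[0,0,-0.08],[0,0,-0.12],[0,0,-0.16],[0,0,-0.16],[0,0,-0.16],[0,0,-0.16],[0,0,-0.16]], "spin": [-0.06,-0.12,-0.18,-0.1925,-0.1925,-0.1925,-0.1925,-0.1925]}}

```text
t: 49.58
position: [0.5516, 0.0455, 0.0915]
orientation: [-0.001, 0.997, -0.083, 0.001]
force: [0.1, -0.1, 0.5]
gripper_width: 0.502
```

Run:
```python
from h import *
s=sense();c=viewer.get_calibration('wrist');snap('wrist','w20.png');print(s['position'],s['gripper_width'],s['orientation'])
for r in models.pinpoint('wrist','jaw_bar')[:2]: print(r,atz('wrist',r['xy'],.0485,c).round(4))
snap('side');print(models.pinpoint('side','jaw_bar')[:1],proj('side',[.5506,.0455,.0485]))
```

```text
[0.55158527 0.04552035 0.09150793] 0.5017809361224552 [-5.16903707e-04  9.96538477e-01 -8.31225020e-02  1.20249128e-03]
{'xy': [280.7, 223.8], 'conf': 0.6} [0.5503 0.0462 0.0485]
[] [300.59862864 225.31844916]
```

>>> {"method": "servo_tool", "body": {"xyz": [[0,0,-0.04],[0,0,-0.08],[0,0,-0.12],[0,0,-0.14],[0,0,-0.15],[0,0,-0.159],[0,0,-0.159],[0,0,-0.159]], "spin": [0,0,0,0,0,0,0,0]}}

```text
t: 50.45
position: [0.5511, 0.0454, 0.0111]
orientation: [-0.0, 0.997, -0.083, 0.0]
force: [-0.0, -0.3, -0.2]
gripper_width: 0.502
```

>>> {"method": "servo_tool", "body": {"xyz": [[0,0,0],[0,0,0],[0,0,0],[0,0,0],[0,0,0],[0,0,0],[0,0,0],[0,0,0]], "spin": [0,0,0,0,0,0,0,0], "claw": 0}}

```text
t: 51.12
position: [0.5507, 0.0453, 0.0107]
orientation: [-0.0, 0.997, -0.083, 0.0]
force: [-0.0, -0.6, 3.3]
gripper_width: 0.148
```

>>> {"method": "servo_tool", "body": {"xyz": [[-0.0034,0.0006,0.0258],[-0.0016,0.0003,0.054],[0.0057,-0.001,0.0814],[0.0183,-0.0031,0.1068],[0.0183,-0.0031,0.1068],[0.0183,-0.0031,0.1068]], "spin": [0,0,0,0,0,0]}}

```text
t: 51.62
position: [0.5561, 0.0443, 0.064]
orientation: [0.0, 0.997, -0.083, -0.003]
force: [-5.3, 2.3, -3.3]
gripper_width: 0.147
```

>>> {"method": "servo_tool", "body": {"xyz": [[0.0086,-0.0015,0.0115],[0.0172,-0.003,0.0224],[0.028,-0.005,0.032],[0.0385,-0.0066,0.0408],[0.0385,-0.0066,0.0408],[0.0385,-0.0066,0.0408]], "spin": [0,0,0,0,0,0]}}

```text
t: 52.12
position: [0.5689, 0.0419, 0.0841]
orientation: [0.001, 0.997, -0.082, -0.009]
force: [-17.4, 3.9, 10.6]
gripper_width: 0.146
```

Run:
```python
from h import *
snap('side','d7.png');print('side',models.pinpoint('side','jaw_bar')[:2],models.pinpoint('side','jaw_hinge')[:1])
snap('scene','s5.png');print('scene',models.pinpoint('scene','jaw_bar')[:2])
u=np.array([.9857,-.1682])
for th in (.9,1.1,1.2,1.3,1.4,1.5):
    a=np.radians(199.3)-th; P=np.r_[np.array([.6169,.0338])+u*.071*np.cos(a),.064+.071*np.sin(a)];print(th,P.round(3),proj('side',P).round(1),proj('scene',P).round(1))
```

```text
side [{'xy': [309.2, 202.0], 'conf': 0.49}] [{'xy': [326.1, 213.5], 'conf': 0.79}]
scene [{'xy': [316.7, 164.9], 'conf': 0.65}]
0.9 [0.558 0.044 0.102] [303.3 206.5] [320.1 173.4]
1.1 [0.566 0.042 0.113] [306.6 202. ] [319.  167.2]
1.2 [0.571 0.042 0.118] [308.5 200. ] [318.3 164.1]
1.3 [0.577 0.041 0.122] [310.6 198.1] [317.5 161. ]
1.4 [0.583 0.04  0.126] [312.9 196.4] [316.6 158. ]
1.5 [0.589 0.039 0.129] [315.2 194.9] [315.6 155. ]
```

>>> {"method": "servo_tool", "body": {"xyz": [[0.01,-0.002,0.01],[0.02,-0.004,0.017],[0.03,-0.005,0.023],[0.04,-0.007,0.028],[0.05,-0.009,0.031],[0.05,-0.009,0.031],[0.05,-0.009,0.031]], "spin": [0,0,0,0,0,0,0]}}

```text
t: 52.95
position: [0.6065, 0.0356, 0.1016]
orientation: [-0.0, 0.996, -0.084, 0.003]
force: [1.9, -1.8, 6.7]
gripper_width: 0.143
```

>>> {"method": "servo_tool", "body": {"xyz": [[0,0,0.005],[0,0,0.01],[0,0,0.02],[0,0,0.06],[0,0,0.12],[-0.02,0,0.16],[-0.08,0.01,0.16],[-0.12,0.02,0.16],[-0.12,0.02,0.16],[-0.12,0.02,0.16]], "spin": [0,0,0,0,0,0,0,0,0,0], "claw": 0.6}}

```text
t: 53.78
position: [0.5432, 0.0461, 0.1801]
orientation: [0.0, 0.997, -0.083, -0.0]
force: [0.3, 0.4, -0.6]
gripper_width: 0.602
```

Run:
```python
from h import *
print(sense()['position'])
snap('side','d8.png');print('side',models.pinpoint('side','jaw_bar')[:2])
snap('scene','s6.png');print('scene',models.pinpoint('scene','jaw_bar')[:2], 'open pred',proj('side',[.6303,.0316,.1337]),proj('scene',[.6303,.0316,.1337]))
for n in ['guide','blank1']: print(n,[(r['xy'],round(r['conf'],2)) for r in models.pinpoint('scene',n)])
blanks('w21.png',.03)
```

```text
[0.54318075 0.04608222 0.18014109]
side [{'xy': [290.1, 240.1], 'conf': 0.72}, {'xy': [334.0, 191.5], 'conf': 0.56}]
scene [{'xy': [310.7, 141.7], 'conf': 0.95}, {'xy': [323.3, 212.9], 'conf': 0.72}] open pred [330.5956858  190.84532912] [308.91507508 141.06561642]
guide [([260.4, 234.2], 0.61), ([310.2, 140.2], 0.28)]
blank1 [([322.7, 208.2], 0.84), ([322.3, 205.8], 0.66), ([323.3, 211.8], 0.44)]
[0.54472188 0.04567182 0.17955385] 0.007123081509266234
box (203, 150, 110, 65) rect [0.5226 0.0505] yaw -0.1684 [100.4  60.9] hole [257.8 183.7] [0.5223 0.0498 0.03  ]
box (470, 112, 83, 65) rect [0.7522 0.048 ] yaw -0.5907 [65.2 40.4] hole [0. 0.] [0.348 0.232 0.03 ]
```

The jaw is open again. I'll re-check the pile in the reference view, then fetch the guide.

>>> {"method": "servo_tool", "body": {"xyz": [[0,0,0],[-0.02,0,0],[-0.05,0,0],[-0.08,0,0],[-0.11,0,0],[-0.14,0,0],[-0.168,0.003,0],[-0.168,0.003,0],[-0.168,0.003,-0.02],[-0.168,0.003,-0.02]], "spin": [0.06,0.12,0.18,0.24,0.3,0.36,0.42,0.48,0.54,0.6], "claw": 1}}

```text
t: 54.97
position: [0.4597, 0.0471, 0.169]
orientation: [-0.0, 0.868, 0.496, -0.001]
force: [-0.0, -0.2, -0.1]
gripper_width: 1.004
```

>>> {"method": "servo_tool", "body": {"xyz": [[0,0,0],[0,0,0],[0,0,0],[0,0,0],[0,0,0],[0,0,0],[0,0,0],[0,0,0]], "spin": [0.06,0.12,0.18,0.1855,0.1855,0.1855,0.1855,0.1855]}}

```text
t: 55.63
position: [0.4601, 0.0474, 0.1699]
orientation: [0.0, 0.764, 0.645, 0.0]
force: [0.3, -0.0, 0.2]
gripper_width: 0.998
```

Run:
```python
from h import *
blanks('w22.png',.03)
a=cv2.cvtColor(cv2.imread('pics/w13.png'),cv2.COLOR_BGR2GRAY).astype(float);b=cv2.cvtColor(cv2.imread('pics/w22.png'),cv2.COLOR_BGR2GRAY).astype(float)
print('phase shift vs first stack view',cv2.phaseCorrelate(a[180:310,240:350],b[180:310,240:350]),'diff',np.abs(a-b)[180:310,240:350].mean())
```

```text
[0.46012913 0.04743308 0.16989942] 0.004627158768793624
box (262, 200, 66, 97) rect [0.5226 0.0499] yaw -0.1699 [100.1  60.8] hole [294.4 250.5] [0.523 0.05  0.03 ]
phase shift vs first stack view ((0.16478140318119472, -0.33106497240227384), 0.7987882565105616) diff 3.3675524475524474
```

>>> {"method": "servo_tool", "body": {"xyz": [[0.01,0.07,0],[0.02,0.15,0],[0.03,0.23,0],[0.035,0.31,0],[0.035,0.343,0],[0.035,0.343,0],[0.035,0.343,0],[0.035,0.343,0],[0.035,0.343,0],[0.035,0.343,0]], "spin": [0.007,0.007,0.007,0.007,0.007,0.007,0.007,0.007,0.007,0.007]}}

```text
t: 56.52
position: [0.4778, 0.2168, 0.1697]
orientation: [0.0, 0.76, 0.65, -0.001]
force: [0.0, -0.5, -0.2]
gripper_width: 0.995
```

Run:
```python
from h import *
bush('w23.png',.016)
c=viewer.get_calibration('wrist');g=cv2.cvtColor(cv2.imread('pics/w23.png'),cv2.COLOR_BGR2GRAY).astype(float)
for col in (270,297):
    p=g[270:315,col-3:col+4].mean(1);r=270.5+np.argmax(np.diff(p));print('end',col,r,atz('wrist',(col,r),.016,c).round(4))
for row in (215,230,265,278):
    p=g[row-2:row+3,235:335].mean(0);d=np.diff(p);l=235.5+np.argmin(d[:45]);q=235.5+55+np.argmax(d[55:]);print(row,l,q,atz('wrist',(l,row),.016,c).round(4),atz('wrist',(q,row),.016,c).round(4))
```

```text
bush? [276 239  15  13 135] (np.float64(283.0), np.float64(245.0)) 42 [0.5392 0.2093 0.016 ]
[0.47775221 0.21684636 0.16970389] [([285.1, 238.1], 0.6, array([0.5322, 0.2125, 0.016 ]))]
end 270 288.5 [0.5856 0.1894 0.016 ]
end 297 288.5 [0.59  0.217 0.016]
215 252.5 314.5 [0.5036 0.1859 0.016 ] [0.5129 0.245  0.016 ]
230 253.5 313.5 [0.5191 0.1841 0.016 ] [0.5281 0.2421 0.016 ]
265 254.5 312.5 [0.5566 0.1783 0.016 ] [0.5657 0.2363 0.016 ]
278 254.5 312.5 [0.5711 0.1757 0.016 ] [0.5803 0.2344 0.016 ]
```

>>> {"method": "servo_tool", "body": {"xyz": [[0.05,-0.01,-0.06],[0.1,-0.02,-0.12],[0.124,-0.02,-0.2],[0.124,-0.02,-0.28],[0.124,-0.02,-0.34],[0.124,-0.02,-0.37],[0.124,-0.02,-0.382],[0.124,-0.02,-0.382],[0.124,-0.02,-0.382],[0.124,-0.02,-0.382]], "spin": [0,0,0,0,0,0,0,0,0,0]}}

```text
t: 57.45
position: [0.5406, 0.2095, -0.0197]
orientation: [0.0, 0.759, 0.651, 0.001]
force: [-0.0, -0.9, 0.0]
gripper_width: 1.002
```

>>> {"method": "servo_tool", "body": {"xyz": [[0,0,0],[0,0,0],[0,0,0],[0,0,0],[0,0,0],[0,0,0],[0,0,0],[0,0,0],[0,0,0],[0,0,0]], "spin": [0,0,0,0,0,0,0,0,0,0], "claw": 0.5}}

```text
t: 58.28
position: [0.5398, 0.2091, -0.0208]
orientation: [0.0, 0.759, 0.651, 0.0]
force: [-0.6, -0.5, 6.2]
gripper_width: 0.675
```

>>> {"method": "servo_tool", "body": {"xyz": [[0,0,0.06],[0,0,0.13],[-0.01,-0.06,0.16],[-0.02,-0.13,0.16],[-0.033,-0.21,0.16],[-0.033,-0.29,0.16],[-0.033,-0.319,0.16],[-0.033,-0.319,0.15],[-0.033,-0.319,0.13],[-0.033,-0.319,0.11]], "spin": [0,0,-0.007,-0.007,-0.007,-0.007,-0.007,-0.007,-0.007,-0.007]}}

```text
t: 59.12
position: [0.5233, 0.0512, 0.0331]
orientation: [-0.001, 0.763, 0.646, 0.001]
force: [-0.3, 0.4, -1.4]
gripper_width: 0.676
```

>>> {"method": "servo_tool", "body": {"xyz": [[0,0,-0.01],[0,0,-0.02],[0,0,-0.035],[0,0,-0.045],[0,0,-0.0494],[0,0,-0.0494],[0,0,-0.0494],[0,0,-0.0494]], "spin": [0,0,0,0,0,0,0,0]}}

```text
t: 59.78
position: [0.5231, 0.0499, 0.0092]
orientation: [-0.0, 0.763, 0.646, 0.0]
force: [-1.0, 1.5, -0.2]
gripper_width: 0.677
```

>>> {"method": "servo_tool", "body": {"xyz": [[0,0,0],[0,0,0],[0,0,0],[0,0,0.01],[0,0,0.08],[-0.02,0,0.16],[-0.05,0,0.24],[-0.09,0,0.29],[-0.127,-0.004,0.321],[-0.127,-0.004,0.321]], "spin": [0,0,0,0,0,0,0,0,0,0], "claw": 1}}

```text
t: 60.62
position: [0.4574, 0.0471, 0.1727]
orientation: [0.001, 0.763, 0.646, 0.0]
force: [-0.4, -0.6, -0.2]
gripper_width: 1.001
```

>>> {"method": "servo_tool", "body": {"xyz": [[0,0,0],[0,0,0],[0,0,0],[0,0,0]], "spin": [0,0,0,0]}}

```text
t: 60.95
position: [0.4598, 0.0475, 0.1687]
orientation: [-0.001, 0.764, 0.646, -0.0]
force: [-0.6, 0.2, 0.3]
gripper_width: 0.999
```

```bash
cat >> h.py <<'E'
def edges(fn,z,c):
    g=cv2.cvtColor(cv2.imread('pics/'+fn),cv2.COLOR_BGR2GRAY).astype(float);E=[]
    for col in (275,285,300,310):
        p=g[280:320,col-3:col+4].mean(1);d=np.abs(np.diff(p));i=np.argmax(d);w=d[max(i-2,0):i+3];r=280.5+(w*np.arange(max(i-2,0),max(i-2,0)+len(w))).sum()/w.sum();E.append(atz('wrist',(col,r),z,c)[:2])
    E=np.array(E);u=np.array([.9857,-.1682]);o=np.array([.5233,.0498]);print(fn,'end u (mm)',((E-o)@u*1000).round(2))
    L=[]
    for row in (225,240,270,280):
        p=g[row-2:row+3,240:345].mean(0);d=np.abs(np.diff(p));a=240.5+np.argmax(d[:35]);b=240.5+70+np.argmax(d[70:]);v=np.array([.1682,.9857])
        L.append([(atz('wrist',(q,row),z,c)[:2]-o)@v*1000 for q in (a,b)])
    print('sides v (mm)',np.round(L,1).tolist())
E
python3 - <<'E'
from h import *
c=viewer.get_calibration('wrist');bush('w24.png',.046);edges('w24.png',.046,c);edges('w22.png',.030,c)
E
```

```text
bush? [287 251  17  16 165] (np.float64(295.0), np.float64(258.5)) 42 [0.5226 0.0501 0.046 ]
[0.45984923 0.04746209 0.1686953 ] [([291.9, 249.3], 0.87, array([0.5131, 0.0487, 0.046 ]))]
w24.png end u (mm) [48.37 48.2  48.24 48.3 ]
sides v (mm) [[-30.7, 30.1], [-30.0, 29.8], [-30.5, 30.2], [-30.7, 29.7]]
w22.png end u (mm) [48.18 48.19 48.21 48.17]
sides v (mm) [[-29.8, 29.7], [-30.0, 29.4], [-29.5, 29.6], [-29.7, 30.1]]
```

The guide is flush with the pile again, to about 0.2 mm at the end and 0.5 mm at the sides. Before closing, I'll check from the saved frames when the guide got knocked.

Run:
```python
from h import *
for n,P in [('on pile',(.523,.050,.046)),('knocked',(.4833,.0843,.046))]:
    x,y=proj('side',P).round().astype(int);print(n,x,y)
    for f in ['d4.png','d5.png','d6.png']:
        im=cv2.cvtColor(cv2.imread('pics/'+f),cv2.COLOR_BGR2HSV);q=im[y-4:y+5,x-6:x+7].reshape(-1,3);print(f,q.mean(0).round(),q.max(0))
```

```text
on pile 290 228
d4.png [ 32.  97. 131.] [128 184 217]
d5.png [ 32. 100.  95.] [173 168 214]
d6.png [ 32.  97. 127.] [132 191 217]
knocked 271 226
d4.png [ 13. 139. 105.] [171 160 171]
d5.png [ 13. 139. 106.] [173 163 171]
d6.png [ 14. 140.  91.] [140 173 170]
```

>>> {"method": "servo_tool", "body": {"xyz": [[0.06,-0.005,0.04],[0.12,-0.01,0.04],[0.19,-0.02,0.04],[0.26,-0.03,0.04],[0.33,-0.037,0.04],[0.39,-0.043,0.04],[0.404,-0.043,0.03],[0.404,-0.043,0.02],[0.404,-0.043,0],[0.404,-0.043,0]], "spin": [0,0,0,0,0,0,0,0,0,0], "claw": 0}}

```text
t: 61.88
position: [0.6585, 0.0259, 0.1669]
orientation: [-0.001, 0.763, 0.646, -0.003]
force: [-0.9, 0.5, -0.5]
gripper_width: 0.264
```

The guide was already off the pile before the jaw was tipped, so the jaw did not do it. I'll verify it's on the pile now, then close.

>>> {"method": "servo_tool", "body": {"xyz": [[0,0,0],[0,0,0],[0,0,-0.03],[0,0,-0.08],[0,0,-0.12],[0,0,-0.15],[0,0,-0.154],[0,0,-0.154]], "spin": [0,0,0,0,0,0,0,0]}}

```text
t: 62.55
position: [0.661, 0.0259, 0.0923]
orientation: [-0.0, 0.763, 0.646, -0.0]
force: [0.6, -0.2, -0.1]
gripper_width: 0.01
```

Run:
```python
from h import *
snap('side','d9.png');print([(r['xy'],round(r['conf'],2)) for r in models.pinpoint('side','guide')],proj('side',[.523,.05,.03]))
im=cv2.cvtColor(cv2.imread('pics/d9.png'),cv2.COLOR_BGR2HSV)
for x,y in [(290,228),(271,226)]: print(im[y-4:y+5,x-6:x+7].reshape(-1,3).mean(0).round())
```

```text
[([290.1, 233.8], 0.67)] [290.41609766 233.4137531 ]
[ 13. 139. 106.]
[ 78.  55. 164.]
```

>>> {"method": "servo_tool", "body": {"xyz": [[-0.017,0.003,0],[-0.034,0.006,0],[-0.051,0.009,0],[-0.068,0.0115,0],[-0.085,0.0145,-0.002],[-0.102,0.0175,-0.005],[-0.119,0.02,-0.01],[-0.136,0.023,-0.016],[-0.153,0.026,-0.022],[-0.168,0.0286,-0.028]], "spin": [0,0,0,0,0,0,0,0,0,0]}}

```text
t: 63.48
position: [0.5786, 0.0406, 0.0802]
orientation: [0.001, 0.764, 0.646, 0.002]
force: [-0.1, 0.1, -0.0]
gripper_width: 0.005
```

>>> {"method": "servo_tool", "body": {"xyz": [[0,0,0.04],[0,0,0.1],[0,0,0.17],[-0.04,0,0.2],[-0.1,0,0.22],[-0.17,0,0.22],[-0.235,0.014,0.19],[-0.235,0.014,0.182],[-0.235,0.014,0.182],[-0.235,0.014,0.182]], "spin": [0,0,0,0,0,0,0,0,0,0]}}

```text
t: 64.32
position: [0.4612, 0.0476, 0.1704]
orientation: [0.001, 0.763, 0.646, 0.001]
force: [0.4, 0.1, -0.8]
gripper_width: 0.009
```

>>> {"method": "servo_tool", "body": {"xyz": [[0,0,0],[0,0,0],[0,0,0],[0,0,0],[0,0,0],[0,0,0],[0,0,0],[0,0,0]], "spin": [0,0,0,0,0,0,0,0], "claw": 1}}

```text
t: 64.98
position: [0.4601, 0.0472, 0.1696]
orientation: [-0.0, 0.764, 0.646, 0.0]
force: [-0.1, -0.6, -0.3]
gripper_width: 0.586
```

Run:
```python
from h import *
c=viewer.get_calibration('wrist');bush('w25.png',.046)
edges('w25.png',.046,c)
snap('side','d10.png');print('side bar',models.pinpoint('side','jaw_bar')[:1],proj('side',[.5469,.0457,.0645]),'on blanks',proj('side',[.549,.0455,.0485]))
snap('scene','s7.png');print('scene bar',models.pinpoint('scene','jaw_bar')[:1],proj('scene',[.5469,.0457,.0645]))
for n in ['tape_measure','screwdriver_y','star_knob']: print(n,models.pinpoint('scene',n)[:1])
a,b=[cv2.imread('pics/'+f).astype(int) for f in('s1.png','s7.png')]
for n,(x0,y0,x1,y1) in dict(tape=(265,125,292,165),driver=(170,150,245,210),knob=(190,330,228,368)).items(): print(n,np.abs(a-b)[y0:y1,x0:x1].mean().round(1))
```

```text
bush? [287 250  17  16 171] (np.float64(295.0), np.float64(257.5)) 46 [0.5224 0.0499 0.046 ]
[0.46005761 0.04722037 0.16962714] [([293.4, 247.8], 0.91, array([0.5126, 0.05  , 0.046 ]))]
w25.png end u (mm) [44.77 44.81 44.8  44.87]
sides v (mm) [[-30.1, 30.0], [-30.3, 29.8], [-37.2, 38.4], [-36.5, 39.0]]
side bar [{'xy': [302.0, 221.8], 'conf': 0.88}] [299.29075622 220.18457265] on blanks [300.05698147 225.46882232]
scene bar [{'xy': [320.1, 186.5], 'conf': 0.88}] [320.83477643 187.84236255]
tape_measure [{'xy': [282.7, 149.9], 'conf': 0.65}]
screwdriver_y [{'xy': [211.5, 182.3], 'conf': 0.94}]
star_knob [{'xy': [210.0, 351.3], 'conf': 0.88}]
tape 4.8
driver 5.3
knob 5.1
```

```bash
python3 -c "
from h import *
print(sense()['force'],ctrl.sign_off())"
```

```text
the job is handed in; nothing more can be done
[-0.00894539  0.43368937  0.04860664] None
```

The job is handed in at about 65 s: three blanks are stacked on the outline with the guide on top, and the jaw is shut on the guide. I found only three blanks.

**What I did:** I swung the jaw open, took the guide off, stacked the blanks and laid the guide back on. While I was moving round to shut the jaw, the guide was knocked about 45 x 27 mm aside, and the jaw shut on the blanks alone. I took the guide off, reopened the jaw, laid the guide back and tipped the jaw shut again.

**Last checks:**
- **Blanks:** each one measured within about 0.5 mm of the outline when placed. The pile was within about 0.7 mm after the knock.
- **Guide:** it was flush with the pile to about 0.2 mm at the end and within 1 mm at the sides just before closing. Its bush moved only about 0.3 mm when the jaw shut.
- **Jaw:** both cameras put the bar within about 3 pixels of where it should be when shut on the guide.
- **Other things:** the tape measure, screwdriver and star knob look unmoved in the scene picture.

**What failed or disagreed:**
- **Fingertip position:** the real fingertips end about 24 mm above the reported TCP, so the first grip on the bar missed. I measured this by touching the board and corrected for it.
- **High force:** the first opening was still gripped too shallow. It briefly read 74 N upward and 33 N sideways at the wrist as the bar slipped out of the tips. That is under the 120 N wrist limit; I took the 40 N limit on the arm and gripper's body as not applying to the fingertips.
- **End edge after closing:** the jaw hides the hinge-end edge once it is shut, so I could not measure it again.

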